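# Balance a lacquered vase on its tilting holder over the light panel

## Task

The freshly lacquered vase has swung over to one side on its tilting work-holder. Take the holder by its square wooden post, lift it and balance the vase upright just above where the holder stood, then carry it upright over the round light panel and keep it balanced upright there, a hand's breadth (about 8 cm) above the bench, for at least 8 seconds; the program finishes while still holding it there, upright and at rest. Let nothing touch the wet vase, do not set the holder on the panel, and leave the other things on the bench where they are.

Things in the scene. Friction and masses are not known exactly. Their poses are not given: they have to be found in the camera images.
- holder: Loose tilting work-holder, 0.36 kg plus the vase's 0.20. Base plate 12 mm thick, 120 mm wide (y), from x -275 to +75 mm. Origin: underside of the plate, straight below the pivot; z up. x points away from the robot (within 0.35 rad of world x). Uprights at x -55 and +55 mm, 26 mm wide in y, up to z = 152 mm, carry the pivot pin. Centre of mass of all 120 mm from the pivot towards the robot.
- pivot (a point): Centre of the pivot pin, fixed to the holder 140 mm above its origin; same axes as the holder. The pin lies along the holder's x axis. In the hand the load is nearly balanced about the post: its weight pulls the vase's end down with only 0.06 N m. Grip firmly: a light grip lets the post creep.
- post_top (a point): Centre of the top of the square wooden grip post, 32 x 32 mm in section, at holder x = -130, y = 0 mm; its top is 140 mm above the holder's underside and it is bare down to the plate. Behind it a flat steel weight (x -270 to -200 mm) reaches 22 mm up. Gripped across y, the flat pads carry the base's roll about the pin firmly. Same axes as the holder.
- vase (a joint): Angle of the vase on the pin about the holder's +x axis, relative to the holder, rad: 0 = square to the base; stops at +-0.4. Positive: the vase's top leans to the holder's -y. Starts at +0.4. A weak spring pulls it to 0 with 0.0068 N m/rad of this angle; damping 0.0025 N m s/rad, dry friction 0.00015 N m. It cannot hold the vase up, but tilting the base about the pin steers the vase.
- vase_top (a point): Centre of the vase's mouth, 190 mm from the pin along the vase's axis (its z axis). Dark round vase 170 mm tall, 80 mm wide, foot 20 mm above the pin; brass weight on a rod below the pin, 42 mm wide, down to 98 mm. Swinging part: 0.20 kg (hidden, +-20 %), centre of mass 6.7 mm above the pin: unstable; gravity moment 0.0132 N m per rad of lean, inertia about the pin 0.00172 kg m2.
- panel: The round light panel itself, origin at the centre of its underside.
- panel_center (a point): Centre of the top face of the round light panel, a grey disc with white top, 160 mm in diameter, 11.5 mm high, fixed on the bench. Hold the pivot over this point.
- bowl: Small white bowl, rim radius 42 mm, 45 mm high, loose on the bench between the two places; origin under its foot. Leave alone.
- brush: Brush lying at the far side of the bench. Leave alone.
- spatula: Spatula lying at the left side (+y). Leave alone.
- cup: Small blue cup, radius 32 mm, 60 mm high, at the far side. Leave alone.
- flask: Grey drinking flask, 70 mm diameter, 210 mm high, at the left side (+y). Leave alone.
- tin: Metal tin, 100 mm diameter, 120 mm high, at the right side (-y). Leave alone.
- jar: Amber jar, 70 mm diameter, 80 mm high, at the right side (-y). Leave alone.
Things that resemble listed ones, but are neither listed nor needed, are in the scene too. There is more than one size of the panel; the job needs the smaller.

How it is judged (in metres and radians):
On the way, in this order (a step that is already met when the one before it is completed fails the run):
1. the holder is lifted clear above its starting place and the vase is balanced upright there, off its stops, for 1 s (height (world z) of holder above 0.03 m and angle between vase_top's own z axis and vertical below 0.13 rad and value of joint vase between -0.33 and 0.33 rad and distance of pivot from where it was at the start of the episode below 0.18 m), for 1 s.
2. the vase is kept upright over the light panel, clear of it, for 7 s (horizontal distance between pivot and panel_center below 0.05 m and height (world z) of holder between 0.03 and 0.2 m and angle between vase_top's own z axis and vertical below 0.13 rad and value of joint vase between -0.33 and 0.33 rad), for 7 s.
At the end, for the whole second after the job is handed in: The gripper holds the holder in the air, its underside 30 to 200 mm above the bench, the pivot within 60 mm of the centre of the light panel seen from above, and the vase still within 0.25 rad of vertical one second after the program ends (horizontal distance between pivot and panel_center below 0.06 m and height (world z) of holder between 0.03 and 0.2 m and angle between vase_top's own z axis and vertical below 0.25 rad and contact force between holder and the fingers above 2 N); the arm keeps its last pose, push and grip.
It fails at once if something touches the wet vase (contact force between vase and anything else above 0.5 N).
It fails at once if the holder is carried off (over 0.2 m) with the vase leaning more than 0.3 rad (distance of pivot from where it was at the start of the episode above 0.2 m and angle between vase_top's own z axis and vertical above 0.3 rad).
It fails at once if the holder is set down or pushed on the panel (contact force between holder and panel above 1 N).
It fails at once if another thing on the bench is disturbed (distance of any of bowl, brush, spatula, cup, flask, tin, jar from where it was at the start of the episode above 0.03 m).
It also fails if it takes over 72 s, if anything falls off the work surface, if the arm or the gripper's body presses on something with over 40 N, if the wrist force passes 120 N, or if a joint passes its speed limit or range.

## Robot

A 6-joint arm with a two-finger parallel gripper is mounted at the origin on the work surface. World frame = base frame: x ahead of the robot, y to its left, z up, the work surface at z = 0. Lengths are in mm, angles in rad, forces in N, time in s.
With the tool pointing down it reaches from about 275 to 750 mm from the base axis. Payload 10.2 kg.
Tool frame: the origin (TCP) lies at the very end of the fingers, on their centre line; the grasp point (between the pads) lies ctrl.grip_depth behind it (ctrl.grip_depth is the distance from the TCP to the grasp point, in mm); z points along the fingers, y is the direction in which the jaws open and shut (so a half turn about z gives the same grasp; the last joint's range is limited). The gripper opens to 85 mm and grips with 20 to 120 N. Pads are 22 mm wide; open, the fingers measure 114 mm over their backs; the gripper's body (76 mm by 85 mm) begins 54 mm behind the grasp point. The pads swing forward as they close: fully open they stand 13 mm farther back than shut.
Start: joints at [0.985, 0.313, 1.498, -0, 1.331, -0.223], TCP at [186.332, 490.827, 231.294] pointing down, gripper open.
Joint ranges: [-2.94, 2.94], [-0.97, 2.17], [0.19, 2.56], [-1.23, 4.37], [0.02, 3.11], [-2.88, 2.88]. Speed limits (rad/s): [2.39, 2.39, 3.01, 3.14, 3.14, 3.14].

## Interface

Orientations are given as a unit quaternion [w, x, y, z].
In Python, from rig import telemetry, eyes, ctrl, nets gives the robot as it stands. The module is installed in compiled form; this text tells all that it offers.
- The arm moves only by the tool drive_tool, never from a script. Its argument "series" is text: rows parted by semicolons, each of 7 numbers parted by spaces: the shift along the tool's x, y, z normalised to -1 to 1, where 1 is 0.12 m, then the turn, a rotation vector about the tool's x, y, z normalised to -1 to 1, where 1 is 0.5 rad, then the opening, from 0 (shut) to 1 (fully open). In form: tx ty tz wx wy wz hand; .... A call has 1 to 20 rows; each row is the pose to reach, as a shift and turn from the pose measured when the call began, along the tool's axes at that moment; what a row does not reach only later rows make up. A row lasts 1/10 s, in which the tool goes at most 50 mm and 8.59 degrees, less where a joint would pass 70% of its speed; a pose out of reach is approached as far as the arm can. A call with a number of a shift or a turn outside -1 to 1 is refused whole. A call with a gripper value outside its range is refused whole. The fingers move at their own pace and stop on an object; "newtons" is the grip in N (left out, the last holds). Time passes only in rows, so rows that repeat a pose let the fingers close. It gives the time, the measured TCP pose, the force and the opening at its end, in the units of the state.
- telemetry.sense(): the state, without advancing time (a new reading comes with each control period).
- eyes.capture(name): name is "side" or "top" or "wrist"; returns a dict with "frame" (384x512x3 uint8, red, green, blue), "fx", "fy", "cx", "cy" (pixels), "view" (4x4, takes a point from world to camera coordinates). Camera axes: x right, y up, looking along -z (the intrinsics and any distortion apply to the point x, -y, -z); pixel columns grow to the right and rows downward; lengths in mm; the calibration is good to about 2 mm. A picture is of the moment at which its call begins. There is no depth.
- ctrl.finish_job(): hands the job in, once; it reports no verdict.
Trained networks look in a picture, given as the dict that the camera call returned (one of the last four; its "shot" number tells which), for a name from the list of things; names that differ only in an ending like _2 or _b are one class to them, and where a whole thing is asked for, a point or a joint stands for the part that bears it (a point fixed in the world has none). Each returns a list of dicts, best first, with "confidence" (0 to 1); they miss things now and then, are a little off and sometimes report something else, mostly with a low value. They report only what shows in the picture. A call takes as long as a camera call. They do not tell look-alikes from the thing itself.
- nets.spot_in(name, picture): "rect" ([left, top, right, bottom] in pixels, round what is visible of it).
The state is a dict: "time_s": time; "joints": joint angles; "dq": joint speeds; "tau": joint torques, N m; "eef_pos": TCP position; "ee_rot": TCP orientation; "force": force on the tool from outside, world axes, zero at the start; "wrist_torque": the same for the moment, N m; "grip_width": opening from 0.0 (shut) to 1.0 (fully open).
Only numpy, scipy, OpenCV 4.12 (cv2) and the standard library are available. Lean on these libraries where they do the work, as an engineer would, in place of code of your own. Each camera call takes 0.05 s, during which the arm holds its last target. There are 200 camera calls.

## Working session

There is one attempt and no reset: what is moved stays moved. The work goes in short steps, Python scripts to look and compute and a tool call to move; the robot and the scene stay as the last step left them, time stands still between calls to the robot, and variables do not carry over. Pictures are saved under pics/ and viewed, about 8 in all and at most 12, crops included, and the job is handed in when it is done.

Besides the shell and the picture viewer there is one more tool, called after "Request:" in YAML: its name, and indented under it one key for each argument. drive_tool: Moves the arm, as the interface text tells. Scaled input: -1 to 1 covers 0.12 m each way for a shift and 0.5 rad each way for a turn. Its arguments: {"type":"object","properties":{"series":{"type":"string"},"newtons":{"type":"number"}},"required":["series"]}

```bash
mkdir -p pics; cat > h.py <<'E'
import numpy as np, cv2
from rig import telemetry, eyes, ctrl, nets
from scipy.spatial.transform import Rotation as R
def proj(c,P):
    P=np.atleast_2d(P); q=(c["view"]@np.c_[P,np.ones(len(P))].T).T
    return np.c_[c["cx"]+c["fx"]*q[:,0]/-q[:,2], c["cy"]+c["fy"]*-q[:,1]/-q[:,2]]
def ray(c,u,v):
    M=np.linalg.inv(c["view"]); d=np.array([(u-c["cx"])/c["fx"],-(v-c["cy"])/c["fy"],-1.])
    return M[:3,3], M[:3,:3]@d
def onz(c,u,v,z):
    o,d=ray(c,u,v); return o+d*(z-o[2])/d[2]
E
python3 - <<'E'
from h import *
s=telemetry.sense(); print(s, ctrl.grip_depth)
ims=[]
for n in["side","top"]:
    c=eyes.capture(n); cv2.imwrite(f"pics/{n}0.png",c["frame"][...,::-1]); print(n,c["fx"],c["cx"],c["cy"],[k for k in c]); print(np.linalg.inv(c["view"]).round(3))
    for k in["holder","vase","post_top","pivot","panel","bowl"]:
        for d in nets.spot_in(k,c)[:3]: 
            r=np.array(d["rect"]); print(k,r.round(),round(d["confidence"],2),onz(c,(r[0]+r[2])/2,(r[1]+r[3])/2,10).round())
E
```

```text
{'time_s': 0.0, 'joints': array([ 9.84613915e-01,  3.13450258e-01,  1.49843651e+00,  2.29137457e-06,
        1.33097302e+00, -2.23365692e-01]), 'dq': array([ 0.00043734, -0.00247198, -0.00098495, -0.000362  , -0.000244  ,
       -0.00112978]), 'tau': array([ 4.70417071e-04, -4.12263966e+01, -2.59740400e+01, -1.18694202e-04,
        4.12196678e-03,  3.96544770e-07]), 'eef_pos': array([186.1794417 , 490.6117367 , 230.73515136]), 'ee_rot': array([-2.50528987e-04,  1.80415233e-01,  9.83590332e-01, -5.81932244e-04]), 'force': array([ 0.41916532, -0.23833978,  0.01458621]), 'wrist_torque': array([-0.02873021, -0.00543166, -0.0323878 ]), 'grip_width': 1.000272013671768} 18.700000000000003
side 357.7936050125267 254.57701495962385 187.91846040570914 ['frame', 'fx', 'fy', 'cx', 'cy', 'view', 'shot']
[[-9.630000e-01  2.020000e-01 -1.770000e-01  3.129110e+02]
 [-2.680000e-01 -7.340000e-01  6.230000e-01  8.930710e+02]
 [-4.000000e-03  6.480000e-01  7.620000e-01  1.251082e+03]
 [ 0.000000e+00  0.000000e+00  0.000000e+00  1.000000e+00]]
vase [218. 178. 244. 252.] 0.73 [657.  48.  10.]
vase [212. 1
[... 401 characters left out ...]
op 364.69683922812845 256.12817192213 192.6641247110172 ['frame', 'fx', 'fy', 'cx', 'cy', 'view', 'shot']
[[ 1.500000e-02  9.970000e-01 -7.000000e-02  4.624120e+02]
 [-1.000000e+00  1.500000e-02  9.000000e-03  4.086200e+01]
 [ 1.000000e-02  7.000000e-02  9.980000e-01  1.550828e+03]
 [ 0.000000e+00  0.000000e+00  0.000000e+00  1.000000e+00]]
holder [201. 164. 238. 249.] 0.85 [507. 181.  10.]
vase [200. 163. 235. 191.] 0.75 [632. 192.  10.]
post_top [201. 164. 238. 248.] 0.73 [512. 181.  10.]
panel [289. 203. 340. 267.] 0.61 [ 395. -221.   10.]
panel [294. 151. 328. 197.] 0.55 [ 652. -207.   10.]
panel [197. 163. 239. 250.] 0.21 [510. 187.  10.]
bowl [256. 164. 276. 180.] 0.61 [658. -14.  10.]
```

```bash
python3 - <<'E'
import cv2,numpy as np
a=cv2.imread("pics/side0.png");b=cv2.imread("pics/top0.png")
cv2.imwrite("pics/s1.png",cv2.resize(a[70:300,150:350],(696,800)[:1]*1+(600,) if 0 else (522,600),interpolation=cv2.INTER_CUBIC))
cv2.imwrite("pics/t1.png",cv2.resize(b[120:290,160:360],(706,600),interpolation=cv2.INTER_CUBIC))
E
```

```text
(no output)
```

View pics/t1.png

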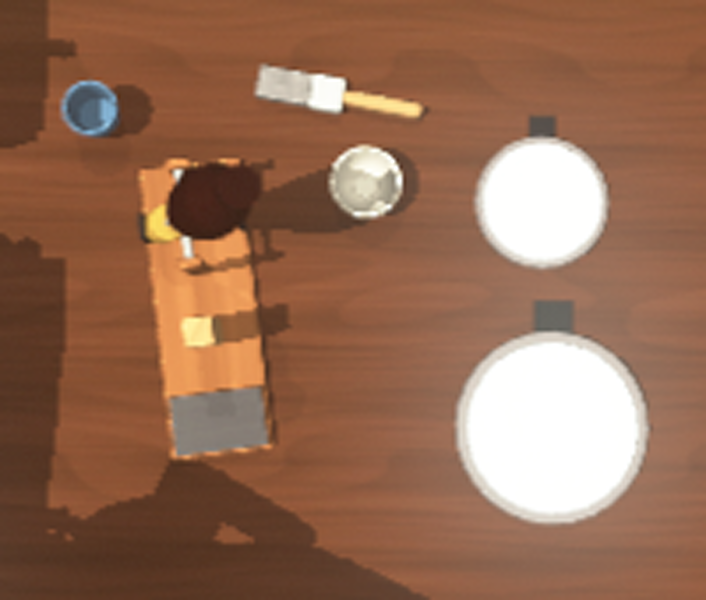

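View pics/side0.png

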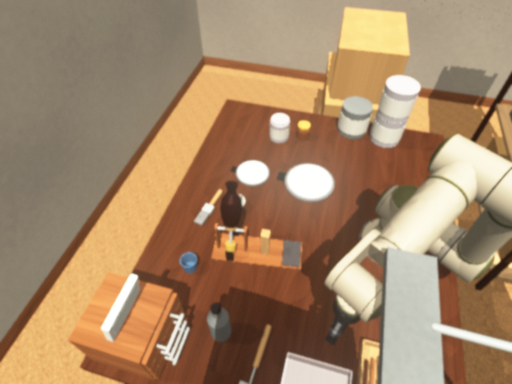

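Top crop: holder at left with post top at crop (198,331). There are two look-alike panels: the far disc at (541,202) measures about 132 crop px, roughly 158 mm. The near disc at (552,427) measures about 192 crop px, roughly 230 mm. The 160 mm one is the far disc, and this enlarged crop confirms it. The vase leans to -y, and the bowl is at (366,181) between the two places.

```bash
cat >> h.py <<'E'
def capt(n):
    return eyes.capture(n)
E
python3 - <<'E'
from h import *
from scipy.optimize import least_squares
c=eyes.capture("top"); f=c["frame"].astype(int)
k=706/200; 
px=lambda u,v:(160+u/k,120+v/k)
print("post",onz(c,*px(198,331),140).round(1))
for p in[(139,170),(272,447),(174,458)]: print("corner",onz(c,*px(*p),12).round(1))
for p in[(170,398),(264,388),(270,445),(175,455)]: print("weight",onz(c,*px(*p),22).round(1))
# panel: white top
for box in[(285,150,340,200),(285,205,350,275)]:
    l,t,r,b=box; m=(f[t:b,l:r].min(2)>235).astype(np.uint8); 
    n,L,S,C=cv2.connectedComponentsWithStats(m); i=1+S[1:,4].argmax()
    p=onz(c,C[i][0]+l,C[i][1]+t,11.5); dpx=2*np.sqrt(S[i,4]/np.pi); print("panel",p.round(1),"d",dpx*1545/c["fx"])
# pale post top
l,t,r,b=205,205,230,225
hsv=cv2.cvtColor(c["frame"],cv2.COLOR_RGB2HSV)
print(c["frame"][208:221,208:224].reshape(13,16,3).sum(2))
# vase darkness
m=(f.sum(2)<140).astype(np.uint8)[160:200,195:245]; n,L,S,C=cv2.connectedComponentsWithStats(m); print(S[1:],C[1:])
w=eyes.capture("wrist"); cv2.imwrite("pics/w0.png",w["frame"][...,::-1]); s=telemetry.sense(); print(np.linalg.inv(w["view"]).round(3),w["fx"],s["eef_pos"])
E
```

```text
post [477.  181.3 140. ]
corner [670.5 269.2  12. ]
corner [342.4 103.4  12. ]
corner [327.9 219.1  12. ]
weight [398.9 224.3  22. ]
weight [412.2 113.7  22. ]
weight [345.5 105.4  22. ]
weight [332.2 216.8  22. ]
panel [ 641.9 -214.4   11.5] d 140.02164890725132
panel [ 371.3 -227.8   11.5] d 203.7086477191463
[[468 474 482 496 499 498 484 464 441 444 445 454 461 460 461 469]
 [468 471 483 496 499 498 466 395 388 419 480 491 383 316 323 328]
 [470 472 481 524 607 645 642 649 626 597 623 575 287 286 284 288]
 [469 473 480 568 647 653 656 648 627 624 639 592 283 285 286 289]
 [471 473 479 591 668 654 654 635 619 630 637 581 295 281 284 287]
 [468 476 478 566 649 653 647 626 626 634 639 588 320 285 285 286]
 [471 475 477 529 620 655 636 622 632 638 642 601 381 286 287 288]
 [471 474 478 512 606 645 625 629 636 642 647 615 458 289 288 287]
 [471 473 478 482 569 634 623 635 640 643 644 634 554 288 286 287]
 [474 475 476 491 565 632 640 647 654 649 592 540 441 338 366 423]
 [472 474 474 484 499 495 481 448 465 476 456 455 440 443 453 455]
 [478 475 477 482 493 484 480 457 436 440 438 441 445 452 461 455]
 [477 476 477 480 490 490 490 478 460 443 444 445 443 452 462 454]]
[[ 13   7  24  21 352]] [[23.85227273 16.76420455]]
[[ 3.54000e-01 -8.85000e-01 -3.03000e-01  1.08553e+02]
 [ 9.35000e-01  3.35000e-01  1.15000e-01  5.19907e+02]
 [ 0.00000e+00 -3.24000e-01  9.46000e-01  3.74615e+02]
 [ 0.00000e+00  0.00000e+00  0.00000e+00  1.00000e+00]] 342.1711720307646 [186.32248943 490.82737106 231.29205681]
```

```bash
cat >> h.py <<'E'
def rot(psi,phi=0.):  # tool orientation for holder yaw psi, roll phi (about holder x); tool x=-holder x, y=holder y, z down
    B=np.array([[-1,0,0],[0,1,0],[0,0,-1.]]).T
    return R.from_euler("z",psi)*R.from_euler("x",phi)*R.from_matrix(B)
def cur():
    s=telemetry.sense(); q=s["ee_rot"]; return s, s["eef_pos"], R.from_quat([q[1],q[2],q[3],q[0]])
def row(p,Rt,p0,R0,hand):
    d=R0.inv().apply(np.asarray(p)-p0)/120; w=(R0.inv()*Rt).as_rotvec()/.5
    f=max(1,np.abs(np.r_[d,w]).max())
    return np.r_[d/f,w/f,hand],f
def fmt(rows): return "; ".join(" ".join(f"{x:.3f}".rstrip("0").rstrip(".").replace("-0.","-.") .replace("0.",".") if abs(x)>=.0005 else "0" for x in r) for r in rows)
E
python3 - <<'E'
from h import *
s,p0,R0=cur()
print(rot(.128).as_quat(), R0.as_quat())
r,f=row([478,181,240],rot(.128),p0,R0,1); print(fmt([r]),f)
c=eyes.capture("side")
for n in["flask","jar","tin","bowl"]:
    for d in nets.spot_in(n,c)[:2]:
        q=d["rect"]; print(n,np.round(q),round(d["confidence"],2),onz(c,(q[0]+q[2])/2,(q[1]+q[3])/2,{"flask":100,"jar":40,"tin":60,"bowl":20}[n]).round())
E
```

```text
[-0.06395632  0.9979527   0.          0.        ] [ 1.80398777e-01  9.83593555e-01 -1.39014774e-05  1.07326825e-06]
-1 -.486 -.023 0 0 -.308 1 3.188699956550287
flask [206. 302. 230. 343.] 0.69 [540. 528. 100.]
flask [196. 187. 222. 227.] 0.32 [732.  97. 100.]
jar [298. 122. 306. 137.] 0.6 [ 463. -543.   40.]
tin [272. 109. 287. 144.] 0.85 [ 579. -514.   60.]
```

Request:
drive_tool:
  series: "-1 -.5 -.05 0 0 0 1; -1 -.5 -.05 0 0 0 1; -1 -.5 -.05 0 0 0 1; -1 -.5 -.05 0 0 0 1"
  newtons: 120

```text
time_s: 1.45
eef_pos: [279.5, 390.0, 237.6]
ee_rot: [0.0, 0.182, 0.983, 0.0]
force: [-0.2, -0.4, -1.4]
grip_width: 1.002
```

Request:
drive_tool:
  series: "-1 -.48 0 0 0 0 1; -1 -.48 0 0 0 0 1; -1 -.48 0 0 0 0 1; -1 -.48 0 0 0 0 1"

```text
time_s: 1.85
eef_pos: [373.0, 291.1, 237.6]
ee_rot: [0.001, 0.185, 0.983, -0.0]
force: [-0.4, -0.2, 0.5]
grip_width: 1.001
```

```bash
python3 - <<'E'
from h import *
s,p0,R0=cur()
r,f=row([478,181,225],rot(.128),p0,R0,1); print(fmt([r]),f,p0)
E
```

```text
-1 -.468 .093 -.001 .002 -.869 1 1.1484768915828039 [372.95417728 291.12987844 237.61755761]
```

Request:
drive_tool:
  series: "-.3 -.15 .09 0 0 -.3 1; -.6 -.3 .09 0 0 -.6 1; -1 -.47 .09 0 0 -.98 1; -1 -.47 .09 0 0 -.98 1; -1 -.47 .09 0 0 -.98 1"

```text
time_s: 2.35
eef_pos: [464.7, 194.9, 226.7]
ee_rot: [0.0, -0.059, 0.998, -0.0]
force: [-0.7, 0.8, -0.2]
grip_width: 0.998
```

```bash
python3 - <<'E'
from h import *
s,p0,R0=cur()
r,f=row([478,181,200],rot(.128),p0,R0,1); print(fmt([r]),f,p0)
w=eyes.capture("wrist"); cv2.imwrite("pics/w1.png",w["frame"][...,::-1])
t=eyes.capture("top"); a=cv2.resize(t["frame"][140:260,180:290],(550,600),interpolation=cv2.INTER_CUBIC)
im=np.hstack([cv2.resize(w["frame"],(800-300,375)),cv2.resize(a,(300,375))]); cv2.imwrite("pics/m1.png",im[...,::-1])
E
```

```text
-.096 -.128 .223 -.001 .002 -.02 1 1 [464.74533889 194.94952202 226.7195195 ]
```

View pics/m1.png

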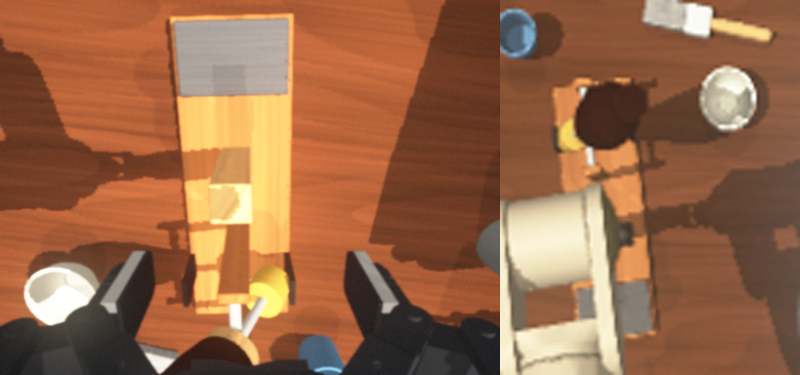

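Wrist view (left): post top at about (231,203) in the scaled picture, brass weight at (268,292), fingers open on either side. Top view (right): the vase stays visible beside the arm. Refining the post position from the wrist view.

```bash
python3 - <<'E'
from h import *
s,p0,R0=cur()
w=eyes.capture("wrist"); k=1.024
for q in[(211,185),(250,185),(250,223),(211,223)]: print(onz(w,q[0]*k,q[1]*k,140).round(1))
print("plate",[onz(w,x*k,y*k,12).round(1) for x,y in[(171,17),(293,14)]],[onz(w,x*k,y*k,22).round(1) for x,y in[(177,22),(289,19),(289,95),(182,96)]])
E
```

```text
[462.7 167.6 140. ]
[459.3 195.8 140. ]
[489.5 199.5 140. ]
[493.  170.1 140. ]
plate [array([341.5, 105.1,  12. ]), array([325. , 221.8,  12. ])] [array([346.2, 113.2,  22. ]), array([331.2, 217.7,  22. ]), array([399.6, 228.6,  22. ]), array([413.3, 121.5,  22. ])]
```

```bash
python3 - <<'E'
from h import *
s,p0,R0=cur()
for z in(200,110): print(fmt([row([477,183,z],rot(.133),p0,R0,1)[0]]))
E
```

```text
-.098 -.123 .226 -.001 .002 -.029 1
-.097 -.122 .976 -.001 .002 -.029 1
```

Request:
drive_tool:
  series: "-.1 -.12 .2 0 0 -.03 1; -.1 -.12 .2 0 0 -.03 1; -.1 -.12 .5 0 0 -.03 1; -.1 -.12 .8 0 0 -.03 1; -.1 -.12 .97 0 0 -.03 1; -.1 -.12 .97 0 0 -.03 1"

```text
time_s: 3.1
eef_pos: [475.4, 184.1, 109.1]
ee_rot: [-0.002, -0.067, 0.998, -0.0]
force: [-1.3, 0.5, 0.5]
grip_width: 1.005
```

```bash
python3 - <<'E'
from h import *
s,p0,R0=cur()
print(p0,s["force"],fmt([row([477,183,86],rot(.133),p0,R0,1)[0]]))
w=eyes.capture("wrist"); cv2.imwrite("pics/w2.png",w["frame"][...,::-1])
E
```

```text
[475.4492151  184.11594017 109.1377709 ] [-1.27088594  0.47978909  0.48194837] -.012 -.011 .193 -.001 -.007 .001 1
```

View pics/w2.png

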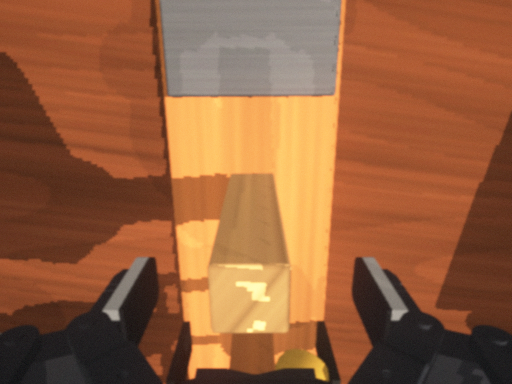

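The post sits squarely between the open fingers, top face at about (249,298) against a jaw centre of about 255. Descending and closing.

Request:
drive_tool:
  series: "-.01 -.03 .19 0 0 0 1; -.01 -.03 .19 0 0 0 1; -.01 -.03 .19 0 0 0 0; -.01 -.03 .19 0 0 0 0; -.01 -.03 .19 0 0 0 0; -.01 -.03 .19 0 0 0 0; -.01 -.03 .19 0 0 0 0; -.01 -.03 .19 0 0 0 0; -.01 -.03 .19 0 0 0 0; -.01 -.03 .19 0 0 0 0; -.01 -.03 .19 0 0 0 0; -.01 -.03 .19 0 0 0 0"
  newtons: 120

```text
time_s: 4.35
eef_pos: [478.6, 181.1, 89.0]
ee_rot: [0.0, -0.067, 0.998, 0.0]
force: [-2.5, 2.2, 6.9]
grip_width: 0.363
```

```bash
python3 - <<'E'
from h import *
s,p0,R0=cur()
print(p0,R0.as_rotvec(),s["force"],s["wrist_torque"],s["grip_width"],s["time_s"])
for n in("top","side"):
    c=eyes.capture(n); f=c["frame"].astype(int)
    b=(150,200,190,245) if n=="top" else (170,260,205,260)
    m=(f.sum(2)<140).astype(np.uint8)[b[0]:b[1],b[2]:b[3]]; k,L,S,C=cv2.connectedComponentsWithStats(m); print(S[1:],C[1:]+[b[2],b[0]])
    cv2.imwrite(f"pics/{n}2.png",c["frame"][...,::-1])
t=cv2.imread("pics/top2.png")[140:220,180:260]; d=cv2.imread("pics/side2.png")[165:265,190:290]
cv2.imwrite("pics/m2.png",np.hstack([cv2.resize(t,(400,400),interpolation=0),cv2.resize(d,(400,400),interpolation=0)]))
E
```

```text
[478.57295444 181.09648487  89.02499047] [-2.09175211e-01  3.13362439e+00  3.40910860e-04] [-2.50577887  2.16251047  6.89038285] [ 0.04850188  0.24437584 -0.22029872] 0.36349133166691566 4.35
[[ 18  17  23  20 187]
 [ 35  18   5   4  10]
 [ 42  23   1   1   1]
 [ 37  24   1   1   1]] [[217.80748663 177.31016043]
 [227.1        169.5       ]
 [232.         173.        ]
 [227.         174.        ]]
[[20 51  2  3  3]
 [31 52  1  1  1]
 [23 54  1  1  1]
 [29 54  1  1  1]
 [25 86  1  1  1]] [[225.66666667 222.        ]
 [236.         222.        ]
 [228.         224.        ]
 [234.         224.        ]
 [230.         256.        ]]
```

View pics/m2.png

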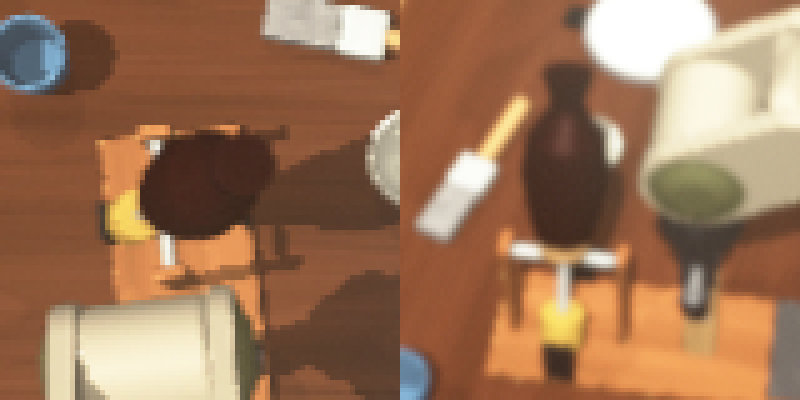

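Gripped, with opening 0.36 (about 31 mm). The vase stands out dark in both views: top view around (210,182) real pixels, side view around (232,203). Next, a silhouette estimator for the lean.

```bash
cat >> h.py <<'E'
from scipy.optimize import minimize_scalar, minimize
OFF=np.array([128.5,0,51.])
H=np.array([20,30,45,65,90,110,125,138,150,160,170,180,190.]); RR=np.array([20,24,31,37,40,39,35,28,20,16,16,18,22.])
def holderR(Rt): return Rt.as_matrix()@np.diag([-1,1,-1.])
def pose():
    s,p,Rt=cur(); M=holderR(Rt); piv=p+M@OFF
    e=R.from_matrix(M).as_euler("ZYX"); return s,piv,e[0],e[1],e[2]
def mask(c,piv,psi,th,SS=4):
    a=R.from_euler("zx",[psi,th]).as_matrix() if False else (R.from_euler("z",psi)*R.from_euler("x",th)).as_matrix()
    hs=np.linspace(20,190,60); rs=np.interp(hs,H,RR); t=np.linspace(0,2*np.pi,24,endpoint=False)
    im=np.zeros((384*SS,512*SS),np.uint8); pp=None
    for h,r in zip(hs,rs):
        P=piv+(a@np.array([r*np.cos(t),r*np.sin(t),h+0*t])).T; q=(proj(c,P)+.5)*SS
        if pp is not None: cv2.fillConvexPoly(im,cv2.convexHull(np.r_[pp,q].round().astype(np.int32)),255)
        pp=q
    return cv2.resize(im,(512,384),interpolation=cv2.INTER_AREA)/255.
def soft(c):  # vase likeness from colour
    f=c["frame"].astype(float); return np.clip((TH-f.sum(2))/40,0,1)
TH=190
def lean(c,piv,psi,free=True):
    u,v=proj(c,piv+[0,0,80])[0].astype(int); sl=np.s_[max(0,v-45):v+45,max(0,u-45):u+45]; D=soft(c)[sl]
    g=lambda x: ((mask(c,piv+np.r_[x[1:],0] if len(x)>1 else piv,psi,x[0])[sl]-D)**2).sum()
    t0=min(np.linspace(-.6,.6,13),key=lambda t:g([t]))
    r=minimize_scalar(lambda t:g([t]),bounds=(t0-.12,t0+.12),method="bounded",options=dict(xatol=1e-3)); return r.x,r.fun
E
python3 - <<'E'
from h import *
s,piv,psi,pit,phi=pose(); print(piv,psi,pit,phi)
for n in("top","side"):
    c=eyes.capture(n); f=c["frame"]
    if n=="top": print([tuple(int(k) for k in f[177,x]) for x in range(204,250,2)])
    else: print([tuple(int(k) for k in f[205,x]) for x in range(215,250,2)])
    for TH in(150,170,190,210):
        import h; h.TH=TH; print(n,TH,lean(c,piv,psi))
    m=mask(c,piv,psi,.4); e=cv2.Canny((m*255).astype(np.uint8),100,200); f=f.copy(); f[e>0]=[0,255,0]
    cv2.imwrite(f"pics/o_{n}.png",f[...,::-1])
t=cv2.imread("pics/o_top.png")[140:220,180:260]; d=cv2.imread("pics/o_side.png")[165:265,190:290]
cv2.imwrite("pics/m3.png",np.hstack([cv2.resize(t,(400,400),interpolation=0),cv2.resize(d,(400,400),interpolation=0)]))
E
```

```text
[605.88573249 198.16526679 140.17361678] 0.1333204491777731 -0.001009486987962216 0.00012663958923816998
[(219, 138, 80), (226, 148, 84), (69, 42, 30), (65, 39, 29), (67, 40, 31), (73, 42, 31), (74, 41, 32), (72, 41, 32), (72, 40, 30), (67, 40, 30), (64, 40, 31), (70, 42, 32), (70, 42, 32), (70, 42, 32), (73, 44, 32), (94, 60, 42), (95, 62, 44), (95, 62, 44), (94, 61, 44), (95, 63, 45), (94, 62, 44), (93, 62, 44), (94, 64, 46)]
top 150 (np.float64(0.3033928873441173), np.float64(249.64746251441753))
top 170 (np.float64(0.384634777758799), np.float64(65.27530685313342))
top 190 (np.float64(0.39512451331318393), np.float64(43.952720588235294))
top 210 (np.float64(0.4071127022199125), np.float64(303.9454166666667))
[(144, 92, 64), (151, 91, 62), (142, 84, 57), (88, 57, 43), (70, 48, 37), (74, 50, 39), (75, 51, 41), (77, 52, 42), (80, 55, 44), (77, 52, 42), (77, 55, 45), (75, 54, 43), (75, 56, 46), (113, 100, 85), (178, 169, 148), (136, 100, 76), (131, 86, 61), (140, 102, 76)]
side 150 (np.float64(-0.565493967279479), np.float64(403.31146337946944))
side 170 (np.float64(-0.3366563145999496), np.float64(329.9379032103037))
side 190 (np.float64(-0.16826910013682944), np.float64(277.8547284698193))
side 210 (np.float64(0.2932893560633255), np.float64(256.0929858708189))
```

View pics/m3.png

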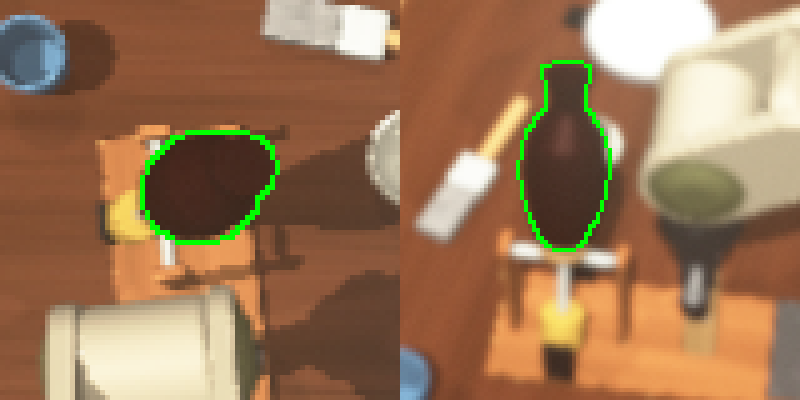

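The silhouette model overlays the vase very well in both views, and the top view gives 0.395 against a known 0.40. Lifting.

Request:
drive_tool:
  series: "0 0 -.05 0 0 0 0; 0 0 -.12 0 0 0 0; 0 0 -.2 0 0 0 0; 0 0 -.3 0 0 0 0; 0 0 -.4 0 0 0 0; 0 0 -.5 0 0 0 0; 0 0 -.6 0 0 0 0; 0 0 -.66 0 0 0 0; 0 0 -.69 0 0 0 0; 0 0 -.69 0 0 0 0; 0 0 -.69 0 0 0 0"
  newtons: 120

```text
time_s: 5.65
eef_pos: [478.3, 181.0, 171.4]
ee_rot: [0.0, -0.067, 0.998, 0.0]
force: [0.1, -0.1, -5.0]
grip_width: 0.36
```

```bash
cat >> h.py <<'E'
def soft(c):
    f=c["frame"].astype(float); th=185 if abs(c["view"][2,2])>.95 else 235
    return np.clip((th-f.sum(2))/40,0,1)
def measure(names=("top",)):
    out=[]
    for n in names:
        s,piv,psi,pit,phi=pose(); c=eyes.capture(n); l=lean(c,piv,psi)
        out.append((s["time_s"],round(l[0],4),round(phi,4),round(l[1]),n))
    return out
E
python3 - <<'E'
from h import *
s,piv,psi,pit,phi=pose(); print(piv,psi,pit,phi,s["force"],s["wrist_torque"],s["grip_width"])
for m in measure(("top","side","top")): print(m)
E
```

```text
[605.63097094 198.09688975 222.39289911] 0.13332001865110457 -7.5997240743364e-05 9.437572465748056e-05 [ 0.08009553 -0.14409098 -4.95276181] [-0.06406128 -0.0120576   0.02804273] 0.36032544974863456
(5.65, np.float64(0.3937), np.float64(0.0001), 32, 'top')
(5.7, np.float64(0.3667), np.float64(0.0001), 325, 'side')
(5.75, np.float64(0.3962), np.float64(0.0001), 32, 'top')
```

```bash
cat > sim.py <<'E'
import numpy as np
from scipy.optimize import minimize
K,D,F,G,I=.0068,.0025,.00015,.0132,.00172
def sim(phis,th,om,s=1.,phi0=0.,dt=.005,lag=.03,ay=None,full=False,off=0.):
    # phis: row targets (0.1 s each), linear interp, first-order lag
    t=np.arange(0,.1*len(phis),dt); kn=np.r_[phi0,phis]; cmd=np.interp(t+dt,np.arange(len(kn))*.1,kn)
    p=phi0; out=[]
    for i,c in enumerate(cmd):
        dp=(c-p)/(lag+dt); p2=p+dp*dt
        T=s*G*(th-off)-K*(th-p)-D*(om-dp)
        if ay is not None: T+=s*.00134*ay[i]
        rel=om-dp; fr=-F*np.tanh(rel/.002)
        if abs(rel)<.002: fr=-np.clip(T,-F,F) if abs(dp)<1e-3 else fr
        om+=dt*(T+fr)/(s*I)
        th+=dt*om; p=p2
        if th-p>.4: th=p+.4; om=min(om,dp)
        if th-p<-.4: th=p-.4; om=max(om,dp)
        out.append((th,om,p))
    return np.array(out) if full else out[-1]
def cost(x,th,om,phi0,S,w=.02,dmax=.1,pm=.45,lag=.03,off=0.):
    n=np.diff(np.r_[phi0,x]); J=w*(n**2).sum()+w*.5*(np.diff(n)**2).sum()+100*(np.maximum(abs(n)-dmax,0)**2).sum()+100*(np.maximum(abs(x)-pm,0)**2).sum()
    for s in S:
        a,b,p=sim(x,th,om,s,phi0,dt=.01,lag=lag,off=off); J+=(a-off)**2+.5*b**2+.2*p**2
    return J
def plan(th,om,phi0,n,S=(1.,),x0=None,**k):
    x0=np.linspace(phi0,0,n+1)[1:] if x0 is None else x0
    r=minimize(cost,x0,args=(th,om,phi0,S)+tuple(k.get(q,d) for q,d in(("w",.02),("dmax",.1),("pm",.45),("lag",.03),("off",0.))),method="L-BFGS-B",options=dict(maxiter=150)); return r.x,r.fun
E
python3 - <<'E'
from sim import *
t=np.arange(16)*.1
x0=np.r_[-.1,-.2,-.3,-.4,-.4*np.exp(-2.7*t[1:13])]
x,f=plan(.4,0,0,16,S=(.8,1,1.2),x0=x0); print(x.round(3),f)
for s in(.8,1,1.2): print(s,[tuple(a.round(3)) for a in sim(x,.4,0,s,full=True)[19::40]],sim(x,.4,0,s))
E
```

```text
[-0.094 -0.171 -0.244 -0.305 -0.3   -0.241 -0.141 -0.041  0.06   0.14
  0.203  0.202  0.141  0.055 -0.021 -0.08 ] 0.007507539885148196
0.8 [(np.float64(0.333), np.float64(-0.893), np.float64(-0.067)), (np.float64(0.163), np.float64(-0.85), np.float64(-0.222)), (np.float64(-0.013), np.float64(-0.881), np.float64(-0.301)), (np.float64(-0.169), np.float64(-0.638), np.float64(-0.171)), (np.float64(-0.26), np.float64(-0.276), np.float64(0.03)), (np.float64(-0.208), np.float64(0.747), np.float64(0.184)), (np.float64(-0.075), np.float64(0.546), np.float64(0.159)), (np.float64(-0.004), np.float64(0.171), np.float64(0.002))] (np.float64(0.004537001927019942), np.float64(0.012604065971114896), np.float64(-0.062129741496138646))
1 [(np.float64(0.333), np.float64(-0.893), np.float64(-0.067)), (np.float64(0.169), np.float64(-0.789), np.float64(-0.222)), (np.float64(0.009), np.float64(-0.803), np.float64(-0.301)), (np.float64(-0.137), np.float64(-0.63), np.float64(-0.171)), (np.float64(-0.238), np.float64(-0.374), np.float64(0.03)), (np.float64(-0.211), np.float64(0.703), np.float64(0.184)), (np.float64(-0.087), np.float64(0.508), np.float64(0.159)), (np.float64(-0.018), np.float64(0.19), np.float64(0.002))] (np.float64(-0.006660871647686162), np.float64(0.05418367956393837), np.float64(-0.062129741496138646))
1.2 [(np.float64(0.333), np.float64(-0.893), np.float64(-0.067)), (np.float64(0.174), np.float64(-0.746), np.float64(-0.222)), (np.float64(0.025), np.float64(-0.739), np.float64(-0.301)), (np.float64(-0.112), np.float64(-0.605), np.float64(-0.171)), (np.float64(-0.214), np.float64(-0.416), np.float64(0.03)), (np.float64(-0.215), np.float64(0.649), np.float64(0.184)), (np.float64(-0.103), np.float64(0.454), np.float64(0.159)), (np.float64(-0.041), np.float64(0.169), np.float64(0.002))] (np.float64(-0.03098149294013206), np.float64(0.04569296403649868), np.float64(-0.062129741496138646))
```

```bash
python3 - <<'E'
from sim import *
b=None
for pk,w in((-.3,.1),(-.4,.1),(-.35,.3)):
    x0=np.r_[np.linspace(-.13,pk,5)[1:],pk*np.exp(-1.5*.1*np.arange(14))]
    x,f=plan(.27,0,-.13,18,S=(.8,1,1.2),x0=x0,w=w); print(x.round(3),f)
    for s in(.8,1,1.2): print(s,[tuple(float(q) for q in a.round(3)) for a in sim(x,.27,0,s,-.13,full=True)[39::40]],np.round(sim(x,.27,0,s,-.13),3))
E
```

```text
[-0.174 -0.217 -0.249 -0.266 -0.268 -0.254 -0.229 -0.2   -0.172 -0.072
  0.028  0.115  0.193  0.251  0.163  0.069 -0.015 -0.079] 0.014638733282850449
0.8 [(0.195, -0.443, -0.204), (0.1, -0.503, -0.261), (-0.003, -0.522, -0.258), (-0.105, -0.489, -0.209), (-0.195, -0.358, -0.101), (-0.234, -0.043, 0.089), (-0.155, 0.763, 0.233), (-0.035, 0.403, 0.097), (0.006, 0.031, -0.059)] [ 0.006  0.031 -0.059]
1 [(0.196, -0.425, -0.204), (0.11, -0.437, -0.261), (0.022, -0.445, -0.258), (-0.066, -0.431, -0.209), (-0.148, -0.352, -0.101), (-0.196, -0.123, 0.089), (-0.165, 0.634, 0.233), (-0.065, 0.333, 0.097), (-0.033, 0.018, -0.059)] [-0.033  0.018 -0.059]
1.2 [(0.196, -0.424, -0.204), (0.115, -0.398, -0.261), (0.036, -0.392, -0.258), (-0.042, -0.382, -0.209), (-0.116, -0.328, -0.101), (-0.164, -0.153, 0.089), (-0.167, 0.597, 0.233), (-0.073, 0.321, 0.097), (-0.039, 0.039, -0.059)] [-0.039  0.039 -0.059]
[-0.191 -0.232 -0.263 -0.288 -0.31  -0.288 -0.209 -0.109 -0.011  0.089
  0.158  0.157  0.12   0.112  0.091  0.05  -0.004 -0.049] 0.0090443817513941
0.8 [(0.167, -0.594, -0.22), (0.044, -0.648, -0.
[... 891 characters left out ...]
, -0.281), (-0.069, -0.657, -0.286), (-0.202, -0.667, -0.249), (-0.325, -0.522, -0.118), (-0.332, 0.856, 0.068), (-0.178, 0.686, 0.152), (-0.064, 0.432, 0.1), (-0.021, 0.01, -0.073)] [-0.021  0.01  -0.073]
1 [(0.178, -0.519, -0.219), (0.072, -0.544, -0.281), (-0.041, -0.584, -0.286), (-0.162, -0.625, -0.249), (-0.284, -0.562, -0.118), (-0.332, 0.856, 0.068), (-0.183, 0.648, 0.152), (-0.076, 0.412, 0.1), (-0.03, 0.052, -0.073)] [-0.03   0.052 -0.073]
1.2 [(0.179, -0.496, -0.219), (0.082, -0.49, -0.281), (-0.019, -0.52, -0.286), (-0.128, -0.571, -0.249), (-0.243, -0.55, -0.118), (-0.332, 0.856, 0.068), (-0.186, 0.62, 0.152), (-0.085, 0.392, 0.1), (-0.039, 0.072, -0.073)] [-0.039  0.072 -0.073]
```

```bash
cat >> sim.py <<'E'
def cost(x,th,om,phi0,S,w=.02,dmax=.1,pm=.45,lag=.03,off=0.):
    n=np.diff(np.r_[phi0,x]); J=w*(n**2).sum()+w*.5*(np.diff(n)**2).sum()+100*(np.maximum(abs(n)-dmax,0)**2).sum()+100*(np.maximum(abs(x)-pm,0)**2).sum()
    for s in S:
        o=sim(x,th,om,s,phi0,dt=.01,lag=lag,off=off,full=True); a,b,p=o[-1]; J+=(a-off)**2+.5*b**2+.2*p**2+3*(np.maximum(o[:,2]-o[:,0]-.3,0)**2).mean()+.1*(np.maximum(abs(o[:,0])-.05,0)**2).mean()
    return J
E
python3 - <<'E'
from sim import *
for pk,k in((-.3,2.),(-.4,2.7)):
    x0=np.r_[np.linspace(-.13,pk,5)[1:],pk*np.exp(-k*.1*np.arange(14))]
    x,f=plan(.27,0,-.13,18,S=(1,),x0=x0,w=.05); print(x.round(3),f)
    for s in(.8,1,1.2): print(s,[tuple(float(q) for q in a.round(3)) for a in sim(x,.27,0,s,-.13,full=True)[39::40]],np.round(sim(x,.27,0,s,-.13),3))
E
python3 - <<'E'
from h import *
s,p0,R0=cur(); M=holderR(R0); piv=p0+M@OFF; psi=.1333
for ph in(-.04,-.08,-.13):
    Rt=rot(psi,ph); p=piv-holderR(Rt)@OFF; print(fmt([row(p,Rt,p0,R0,0)[0]]))
E
```

```text
[-0.158 -0.183 -0.229 -0.261 -0.288 -0.24  -0.196 -0.16  -0.131 -0.107
 -0.087 -0.071 -0.059 -0.047  0.012  0.046  0.072  0.014] 0.12530223142933078
0.8 [(0.223, -0.273, -0.176), (0.137, -0.492, -0.251), (0.032, -0.503, -0.254), (-0.055, -0.385, -0.171), (-0.125, -0.322, -0.114), (-0.186, -0.298, -0.076), (-0.246, -0.301, -0.051), (-0.295, -0.189, 0.036), (-0.331, -0.249, 0.03)] [-0.331 -0.249  0.03 ]
1 [(0.224, -0.25, -0.176), (0.139, -0.458, -0.251), (0.045, -0.451, -0.254), (-0.035, -0.359, -0.171), (-0.103, -0.324, -0.114), (-0.168, -0.332, -0.076), (-0.238, -0.375, -0.051), (-0.309, -0.338, 0.036), (-0.319, 0.077, 0.03)] [-0.319  0.077  0.03 ]
1.2 [(0.224, -0.25, -0.176), (0.14, -0.437, -0.251), (0.053, -0.412, -0.254), (-0.02, -0.332, -0.171), (-0.084, -0.31, -0.114), (-0.148, -0.335, -0.076), (-0.221, -0.403, -0.051), (-0.303, -0.418, 0.036), (-0.319, 0.067, 0.03)] [-0.319  0.067  0.03 ]
[-0.177 -0.22  -0.244 -0.291 -0.338 -0.298 -0.227 -0.171 -0.138 -0.116
 -0.043  0.057  0.145  0.167  0.129  0.029 -0.071 -0.122] 0.011925800368378172
0.8 [(0.191, -0.467, -0.207), (0.091, -0.551, -0.277), (-0.034, -0.649, -0.309), (-0.149, -0.497, -0.188), (-0.241, -0.444, -0.123), (-0.312, -0.23, 0.028), (-0.197, 0.801, 0.159), (-0.07, 0.419, 0.058), (-0.036, -0.024, -0.106)] [-0.036 -0.024 -0.106]
1 [(0.193, -0.433, -0.207), (0.105, -0.468, -0.277), (-0.001, -0.548, -0.309), (-0.1, -0.446, -0.188), (-0.186, -0.434, -0.123), (-0.263, -0.301, 0.028), (-0.198, 0.783, 0.159), (-0.073, 0.438, 0.058), (-0.028, 0.056, -0.106)] [-0.028  0.056 -0.106]
1.2 [(0.193, -0.43, -0.207), (0.11, -0.432, -0.277), (0.014, -0.496, -0.309), (-0.077, -0.418, -0.188), (-0.16, -0.426, -0.123), (-0.24, -0.348, 0.028), (-0.214, 0.616, 0.159), (-0.12, 0.304, 0.058), (-0.098, -0.049, -0.106)] [-0.098 -0.049 -0.106]
0 -.017 0 .08 0 0 0
0 -.034 -.001 .16 0 0 0
0 -.055 -.004 .26 0 0 0
```

```bash
cat >> sim.py <<'E'
from scipy.linalg import solve_continuous_are
def lqr(s=1.,r=.1,qp=.3,qt=1.,qw=.1):
    A=np.array([[0,1,0],[(s*G-K)/(s*I),-D/(s*I),K/(s*I)],[0,0,0.]]); B=np.array([[0],[D/(s*I)],[1.]])
    P=solve_continuous_are(A,B,np.diag([qt,qw,qp]),[[r]]); return (B.T@P/r)[0]
def roll(th,om,phi0,n,s=1.,umax=.8,off=0.,pm=.42,s_true=None,**k):
    g=lqr(s,**k); x=[]; p=phi0; st=(th,om,phi0)
    for i in range(n):
        u=np.clip(-g@np.array([st[0]-off,st[1],p]),-umax,umax); p2=np.clip(p+.1*u,-pm,pm)
        # one row at a time
        o=sim([p2],st[0],st[1],s_true or s,p,lag=.01); st=(o[0],o[1],p2); p=p2; x.append(p2)
    return np.array(x)
E
python3 - <<'E'
from sim import *
for k in(dict(),dict(r=.5),dict(r=.2,qp=1)):
    print(k,lqr(**k))
    x=roll(.27,0,-.13,20,**k); print(x.round(3))
    for s in(.8,1,1.2): print(s,[tuple(float(q) for q in a.round(3)) for a in sim(x,.27,0,s,-.13,full=True)[39::40]])
E
```

```text
{} [5.87531071 2.06013991 2.46243   ]
[-0.21  -0.13  -0.05   0.002  0.033  0.049  0.054  0.053  0.048  0.043
  0.04   0.038  0.036  0.035  0.034  0.033  0.033  0.032  0.032  0.031]
0.8 [(0.144, -0.601, -0.152), (0.066, -0.209, -0.014), (0.048, 0.001, 0.044), (0.059, 0.079, 0.053), (0.076, 0.095, 0.045), (0.097, 0.113, 0.039), (0.122, 0.136, 0.035), (0.152, 0.165, 0.033), (0.188, 0.2, 0.032), (0.232, 0.242, 0.032)]
1 [(0.144, -0.606, -0.152), (0.061, -0.256, -0.014), (0.031, -0.063, 0.044), (0.029, 0.023, 0.053), (0.037, 0.046, 0.045), (0.048, 0.067, 0.039), (0.064, 0.092, 0.035), (0.085, 0.123, 0.033), (0.114, 0.162, 0.032), (0.151, 0.213, 0.032)]
1.2 [(0.144, -0.61, -0.152), (0.057, -0.289, -0.014), (0.019, -0.114, 0.044), (0.006, -0.028, 0.053), (0.003, -0.011, 0.045), (0.001, -0.003, 0.039), (0.001, 0.004, 0.035), (0.003, 0.01, 0.033), (0.006, 0.016, 0.032), (0.01, 0.024, 0.032)]
{'r': 0.5} [3.63003441 1.28893552 2.16640498]
[-0.2   -0.142 -0.095 -0.059 -0.032 -0.012  0.002  0.011  0.017  0.019
  0.019  0.018  0.017  0.017  0.017  0.017  0.016  0.016  0.016  0.016]
0.8 [(0.159, -0
[... 907 characters left out ...]
 -0.601, -0.152), (0.066, -0.211, -0.015), (0.048, -0.004, 0.042), (0.057, 0.075, 0.052), (0.074, 0.093, 0.045), (0.094, 0.112, 0.04), (0.119, 0.136, 0.037), (0.149, 0.165, 0.035), (0.186, 0.201, 0.034), (0.23, 0.244, 0.033)]
1 [(0.144, -0.606, -0.152), (0.061, -0.257, -0.015), (0.031, -0.067, 0.042), (0.028, 0.02, 0.052), (0.035, 0.044, 0.045), (0.046, 0.067, 0.04), (0.062, 0.092, 0.037), (0.083, 0.123, 0.035), (0.112, 0.162, 0.034), (0.149, 0.213, 0.033)]
1.2 [(0.144, -0.61, -0.152), (0.057, -0.29, -0.015), (0.018, -0.117, 0.042), (0.005, -0.032, 0.052), (0.001, -0.013, 0.045), (-0.001, -0.004, 0.04), (-0.001, 0.003, 0.037), (0.0, 0.008, 0.035), (0.003, 0.014, 0.034), (0.006, 0.02, 0.033)]
```

Request:
drive_tool:
  series: "0 -.006 0 .03 0 0 0; 0 -.015 0 .07 0 0 0; 0 -.025 0 .12 0 0 0; 0 -.036 0 .17 0 0 0; 0 -.047 0 .22 0 0 0; 0 -.055 -.004 .26 0 0 0; 0 -.055 -.004 .26 0 0 0"

```text
time_s: 6.5
eef_pos: [479.1, 174.8, 171.8]
ee_rot: [0.004, -0.067, 0.996, -0.065]
force: [-0.5, -0.3, -5.5]
grip_width: 0.356
```

```bash
python3 - <<'E'
from h import *
s,piv,psi,pit,phi=pose(); print(piv,psi,pit,phi,s["wrist_torque"])
for m in measure(("top","side","top")): print(m)
print(pose()[1:])
E
```

```text
[605.57270568 198.5302601  222.41082201] 0.1338874069804829 -5.8631172388468045e-05 -0.13063394810586176 [0.21703021 0.00908233 0.00794564]
(6.5, np.float64(0.2227), np.float64(-0.1306), 71, 'top')
(6.55, np.float64(0.2276), np.float64(-0.1299), 201, 'side')
(6.6, np.float64(0.2096), np.float64(-0.1297), 74, 'top')
(array([605.6658516 , 198.13002322, 222.4467078 ]), np.float64(0.13331270297833064), np.float64(-8.571430440551531e-05), np.float64(-0.12967837709023117))
```

```bash
cat > ctl.py <<'E'
import json,sys,os
from h import *
from sim import K,D,F,G,I,lqr
from scipy.optimize import least_squares
PSI=.1333; LOG="log.json"
def propagate(knots,t0,t1,th,om,s,dist=0.,dt=.005,samp=()):
    # knots: list of (t,phi,ay) ; phi linear interp, ay zero-order
    kt=np.array([k[0] for k in knots]); kp=np.array([k[1] for k in knots]); ka=np.array([k[2] for k in knots])
    n=max(1,int(round((t1-t0)/dt))); tt=t0+dt*np.arange(n+1); P=np.interp(tt,kt,kp); A=ka[np.minimum(np.searchsorted(kt,tt),len(kt)-1)]
    O=[th]; 
    for i in range(n):
        p,dp=P[i],(P[i+1]-P[i])/dt; T=s*G*th-K*(th-p)-D*(om-dp)+s*.00134*A[i]+dist; rel=om-dp
        if abs(rel)<.003: fr=-np.clip(T,-F,F)
        else: fr=-F*np.sign(rel)
        om+=dt*(T+fr)/(s*I); th+=dt*om
        if th-P[i+1]>.4: th=P[i+1]+.4; om=min(om,dp)
        if th-P[i+1]<-.4: th=P[i+1]-.4; om=max(om,dp)
        O.append(th)
    return th,om,np.interp(samp,tt,O)
def step(nmeas=3,nrows=8,path=None,r=.3,win=2.5,umax=.7,yoff=0.):
    """path: list of pivot targets per row (None: hold)"""
    L=json.load(open(LOG)); L["knots"]+=L["pend"]; L["pend"]=[]
    for _ in range(nmeas):
        m=measure(("top",))[0]; L["meas"].append([m[0],float(m[1])+.004]); phi=float(m[2]); L["knots"].append([m[0]+.05,L["knots"][-1][1],0.]); print("m",m)
    s,piv,psi,pit,phi=pose(); now=s["time_s"]
    M=[m for m in L["meas"] if m[0]>now-win]; t0=M[0][0]; ts=[m[0] for m in M]; ys=np.array([m[1] for m in M])
    def res(x):
        _,_,o=propagate(L["knots"],t0,now,x[0],x[1],x[2],x[3]*1e-4,samp=ts); return np.r_[(o-ys)/.006,(x[2]-L["s"])/.08,x[3]/1.0,(x[1])/1.]
    o0=(ys[1]-ys[0])/(ts[1]-ts[0]) if len(ts)>1 else 0
    f=least_squares(res,[ys[0],o0,L["s"],0],diff_step=1e-3,bounds=([-1,-4,.75,-4],[1,4,1.25,4])); x=f.x
    th,om,_=propagate(L["knots"],t0,now,x[0],x[1],x[2],x[3]*1e-4)
    print("t",now,"state th %.3f om %.3f phi %.3f s %.2f dist %.2f"%(th,om,phi,x[2],x[3]),"res",(f.fun[:len(ys)]*6).round(1)[-5:],"piv",piv.round(1),"pit %.3f psi %.3f"%(pit,psi))
    g=lqr(x[2],r=r); p=L["knots"][-1][1]; kn=[[now,p,0.]]; a=th;b=om; path=path or []
    P=[np.array(L["piv"])]+[np.array(q) for q in path]; 
    while len(P)<nrows+1: P.append(P[-1])
    hy=np.array([-np.sin(PSI),np.cos(PSI),0]); V=np.diff(np.array([q@hy for q in P]),axis=0)/100.  # m/s
    acc=np.r_[V[0],np.diff(V)]/.1
    _,p0,R0=cur(); rows=[]
    for i in range(nrows):
        ph_eq=0.
        # feedforward: equilibrium lean for mean accel handled by feedback
        u=np.clip(-g@np.array([a,b,p]),-umax,umax); p2=float(np.clip(p+.1*u,-.42,.42)); k2=[now+.1*(i+1),p2,float(acc[i])]
        kn.append(k2); a,b,_=propagate(kn[-2:],kn[-2][0],k2[0],a,b,x[2],x[3]*1e-4); p=p2
        Rt=rot(PSI,p2); rows.append(row(P[i+1]-holderR(Rt)@OFF,Rt,p0,R0,0)[0])
    print("end th %.3f om %.3f"%(a,b),"phis",[round(k[1],3) for k in kn[1:]]); print(fmt(rows))
    L["pend"]=kn[1:]; L["piv"]=[float(q) for q in P[nrows]]; L["s"]=float(.5*L["s"]+.5*x[2]); json.dump(L,open(LOG,"w"))
E
python3 - <<'E'
import json
json.dump(dict(knots=[[6.5,-.13,0.],[6.65,-.13,0.]],pend=[],meas=[[6.5,.2267],[6.6,.2136]],piv=[605.7,198.2,222.4],s=1.),open("log.json","w"))
E
python3 -c "
from ctl import *
step(2,8)"
```

```text
m (6.65, np.float64(0.2087), np.float64(-0.1297), 75, 'top')
m (6.7, np.float64(0.1923), np.float64(-0.1297), 78, 'top')
t 6.75 state th 0.198 om -0.063 phi -0.130 s 0.99 dist -0.05 res [ 1.9 -1.2 -6.2  5.5] piv [605.7 198.  222.4] pit -0.000 psi 0.133
end th 0.100 om -0.103 phis [-0.174, -0.197, -0.205, -0.206, -0.201, -0.193, -0.182, -0.171]
0 -.017 0 .088 0 0 0; 0 -.027 -.001 .134 0 0 0; 0 -.03 -.001 .15 0 0 0; 0 -.031 -.001 .152 0 0 0; 0 -.029 -.001 .142 0 0 0; 0 -.025 -.001 .126 0 0 0; 0 -.021 0 .106 0 0 0; 0 -.016 0 .083 0 0 0
```

Request:
drive_tool:
  series: "0 -.017 0 .088 0 0 0; 0 -.027 -.001 .134 0 0 0; 0 -.03 -.001 .15 0 0 0; 0 -.031 -.001 .152 0 0 0; 0 -.029 -.001 .142 0 0 0; 0 -.025 -.001 .126 0 0 0; 0 -.021 0 .106 0 0 0; 0 -.016 0 .083 0 0 0"

```text
time_s: 7.55
eef_pos: [479.5, 172.5, 172.1]
ee_rot: [0.006, -0.066, 0.994, -0.085]
force: [0.4, 0.4, -5.9]
grip_width: 0.362
```

```bash
python3 -c "
from ctl import *
step(3,8)"
```

```text
m (7.55, np.float64(0.0449), np.float64(-0.1702), 110, 'top')
m (7.6, np.float64(0.0427), np.float64(-0.1697), 114, 'top')
m (7.65, np.float64(0.0265), np.float64(-0.1707), 125, 'top')
t 7.7 state th 0.022 om -0.219 phi -0.171 s 0.94 dist -0.37 res [-7.2  3.4  3.2 -4.3  1.7] piv [605.7 198.  222.4] pit -0.000 psi 0.133
end th -0.017 om 0.020 phis [-0.112, -0.068, -0.037, -0.015, -0.001, 0.008, 0.013, 0.015]
0 .027 -.001 -.119 0 -.001 0; 0 .045 -.002 -.206 0 -.001 0; 0 .058 -.004 -.268 0 -.001 0; 0 .067 -.005 -.312 0 -.001 0; 0 .073 -.006 -.34 0 -.001 0; 0 .077 -.007 -.358 0 -.001 0; 0 .079 -.007 -.368 0 -.001 0; 0 .08 -.007 -.372 0 -.001 0
```

Request:
drive_tool:
  series: "0 .027 -.001 -.119 0 0 0; 0 .045 -.002 -.206 0 0 0; 0 .058 -.004 -.268 0 0 0; 0 .067 -.005 -.312 0 0 0; 0 .073 -.006 -.34 0 0 0; 0 .077 -.007 -.358 0 0 0; 0 .079 -.007 -.368 0 0 0; 0 .08 -.007 -.372 0 0 0"

```text
time_s: 8.5
eef_pos: [478.2, 181.9, 171.3]
ee_rot: [-0.0, -0.066, 0.998, 0.007]
force: [-0.7, -0.0, -4.9]
grip_width: 0.359
```

```bash
python3 -c "
from ctl import *
step(3,6)
P=[]
for n in('top','side'):
    s,piv,psi,pit,phi=pose(); c=eyes.capture(n); l=lean(c,piv,psi); print(n,s['time_s'],l)
    f=c['frame'].copy(); m=mask(c,piv,psi,l[0]); e=cv2.Canny((m*255).astype(np.uint8),100,200); g=f.copy(); g[e>0]=[0,255,0]
    u,v=proj(c,piv+[0,0,80])[0].astype(int); S=np.s_[v-40:v+40,u-40:u+40]; k=(soft(c)*255).astype(np.uint8)
    P.append(np.vstack([cv2.resize(g[S],(300,300),interpolation=0),cv2.resize(np.dstack([k]*3)[S],(300,300),interpolation=0)]))
cv2.imwrite('pics/m4.png',np.hstack(P)[...,::-1])
L=json.load(open(LOG)); L['pend']=[]; t=telemetry.sense()['time_s']; L['knots'].append([t,L['knots'][-1][1],0.]); json.dump(L,open(LOG,'w'))
"
```

```text
m (8.5, np.float64(-0.0039), np.float64(0.0149), 121, 'top')
m (8.55, np.float64(0.008), np.float64(0.0149), 115, 'top')
m (8.6, np.float64(0.0022), np.float64(0.0148), 115, 'top')
t 8.65 state th 0.009 om 0.032 phi 0.015 s 0.95 dist 0.13 res [-2.7  4.   3.5 -6.4  1.2] piv [605.7 198.2 222.4] pit -0.000 psi 0.133
end th 0.008 om -0.006 phis [0.004, -0.003, -0.006, -0.007, -0.008, -0.008]
0 -.005 -.001 .022 0 -.001 0; 0 -.008 -.001 .035 0 -.001 0; 0 -.01 -.001 .042 0 -.001 0; 0 -.01 -.001 .043 0 -.001 0; 0 -.01 -.001 .045 0 -.001 0; 0 -.01 -.001 .045 0 -.001 0
top 8.65 (np.float64(0.009393615515285683), np.float64(113.30887543252595))
side 8.7 (np.float64(0.01801543017344078), np.float64(272.0792774413687))
```

View pics/m4.png

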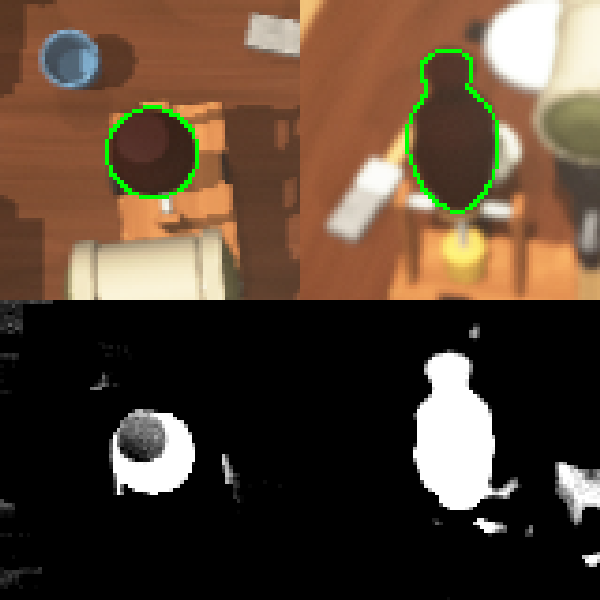

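Upright: top view 0.009, side view 0.018, and the overlays fit the vase in both. The mouth disc is a lighter tone in the top view, so I'm adding it to the model as a sharper cue.

```bash
cat >> h.py <<'E'
_mask=mask
def mask(c,piv,psi,th,SS=4):
    m=_mask(c,piv,psi,th,SS)
    if abs(c["view"][2,2])>.95:
        a=(R.from_euler("z",psi)*R.from_euler("x",th)).as_matrix(); t=np.linspace(0,2*np.pi,32,endpoint=False)
        q=(proj(c,piv+(a@np.array([22*np.cos(t),22*np.sin(t),190+0*t])).T)+.5)*SS
        im=np.zeros((384*SS,512*SS),np.uint8); cv2.fillConvexPoly(im,q.round().astype(np.int32),255)
        m=m-.55*cv2.resize(im,(512,384),interpolation=cv2.INTER_AREA)/255.
    return m
E
python3 -c "
from ctl import *
step(3,6,win=.6)"
```

```text
m (8.75, np.float64(0.0054), np.float64(0.0148), 67, 'top')
m (8.8, np.float64(0.009), np.float64(0.0148), 67, 'top')
m (8.85, np.float64(0.01), np.float64(0.0148), 68, 'top')
t 8.9 state th 0.015 om 0.021 phi 0.015 s 0.96 dist -0.02 res [-6.2  1.1  1.9 -0.5 -0.4] piv [605.7 198.2 222.4] pit -0.000 psi 0.133
end th 0.010 om -0.006 phis [0.003, -0.004, -0.008, -0.008, -0.01, -0.01]
0 -.005 0 .024 0 -.001 0; 0 -.008 0 .038 0 -.001 0; 0 -.01 -.001 .045 0 -.001 0; 0 -.01 -.001 .046 0 -.001 0; 0 -.011 -.001 .049 0 -.001 0; 0 -.011 -.001 .05 0 -.001 0
```

Request:
drive_tool:
  series: "0 -.005 0 .024 0 0 0; 0 -.008 0 .038 0 0 0; 0 -.01 -.001 .045 0 0 0; 0 -.01 -.001 .046 0 0 0; 0 -.011 -.001 .049 0 0 0; 0 -.011 -.001 .05 0 0 0"

```text
time_s: 9.5
eef_pos: [478.4, 180.6, 171.5]
ee_rot: [0.0, -0.066, 0.998, -0.005]
force: [-0.0, 0.5, -5.8]
grip_width: 0.361
```

```bash
python3 -c "
from ctl import *
step(4,10,win=1.3)"
```

```text
m (9.5, np.float64(0.0317), np.float64(-0.0102), 63, 'top')
m (9.55, np.float64(0.0328), np.float64(-0.0102), 66, 'top')
m (9.6, np.float64(0.0329), np.float64(-0.0101), 65, 'top')
m (9.65, np.float64(0.0324), np.float64(-0.0101), 64, 'top')
t 9.7 state th 0.039 om 0.026 phi -0.010 s 0.98 dist 0.98 res [ 3.5 -1.5 -1.5 -0.5  1.2] piv [605.7 198.1 222.5] pit -0.000 psi 0.133
end th 0.030 om -0.004 phis [-0.027, -0.038, -0.043, -0.045, -0.046, -0.048, -0.048, -0.049, -0.049, -0.05]
0 -.007 0 .034 0 -.001 0; 0 -.011 0 .055 0 -.001 0; 0 -.014 0 .067 0 -.001 0; 0 -.015 0 .071 0 -.001 0; 0 -.015 0 .072 0 -.001 0; 0 -.016 0 .075 0 -.001 0; 0 -.016 0 .077 0 -.001 0; 0 -.016 0 .078 0 -.001 0; 0 -.016 0 .078 0 -.001 0; 0 -.017 0 .079 0 -.001 0
```

```bash
cat >> ctl.py <<'E'
GOAL=np.array([642.,-214.,222.4])
def seg(frac,nmeas=4,nrows=20,win=1.0,lean_gain=.3,nm=18,lq=False,cap=.02):
    L=json.load(open(LOG)); L["knots"]+=L["pend"]; L["pend"]=[]
    T=[];Y=[]
    for _ in range(nmeas):
        m=measure(("top",))[0]; T.append(m[0]); Y.append(float(m[1])+.004); L["meas"].append([T[-1],Y[-1]]); L["knots"].append([m[0]+.05,L["knots"][-1][1],0.])
    s,piv,psi,pit,phi=pose(); now=s["time_s"]; om,th0=np.polyfit(np.array(T)-now,Y,1); th=float(np.mean(Y)+om*(now-np.mean(T)))
    print("t",now,"th",np.round(Y,4),"om %.3f phi %.4f"%(om,phi),"piv",piv.round(1),"fit",m[3],"q %.3f"%(th-phi),"net torque /F: %.2f"%((L["s"]*G*th-K*(th-phi))/F))
    A=np.array(L["piv"]); B=A+(GOAL-A)*frac; ta=np.clip(np.arange(1,nrows+1)/nm,0,1); S=10*ta**3-15*ta**4+6*ta**5; dS=(60*ta-180*ta**2+120*ta**3)*(ta<1)/(.1*nm)**2
    hy=np.array([-np.sin(PSI),np.cos(PSI),0]); d=(B-A)@hy/1000; acc=dS*d
    g=lqr(L["s"],r=.3); p=L["knots"][-1][1]; a,b=th,om; kn=[[now,p,0.]]; _,p0,R0=cur(); rows=[]; base=p
    eq=th*(1-L["s"]*G/K)-np.clip(lean_gain*th,-cap,cap)
    for i in range(nrows):
        if lq: base=float(np.clip(base+.1*np.clip(-g@np.array([a,b,base]),-.7,.7),-.42,.42))
        else: base=base+np.clip(eq-base,-.008,.008)
        p2=float(base-.197*L["s"]*acc[i]); k2=[now+.1*(i+1),p2,float(acc[i])]; kn.append(k2)
        a,b,_=propagate(kn[-2:],kn[-2][0],k2[0],a,b,L["s"]); Rt=rot(PSI,p2); Pv=A+(B-A)*S[i]; rows.append(row(Pv-holderR(Rt)@OFF,Rt,p0,R0,0)[0])
    print("pred end th %.3f om %.3f"%(a,b),"max acc %.3f"%abs(acc).max(),"phis",[round(k[1],3) for k in kn[1:]]); print(fmt(rows))
    L["pend"]=kn[1:]; L["piv"]=[float(q) for q in B]; json.dump(L,open(LOG,"w"))
E
python3 -c "
from ctl import *
L=json.load(open(LOG)); L['pend']=[]; json.dump(L,open(LOG,'w'))
seg(.2,nmeas=2)"
```

```text
t 9.8 th [0.0369 0.0523] om 0.308 phi -0.0101 piv [605.7 198.1 222.5] fit 66 q 0.078 net torque /F: 2.25
pred end th 0.320 om 0.000 max acc 0.147 phis [-0.004, -0.004, -0.007, -0.014, -0.024, -0.036, -0.051, -0.066, -0.08, -0.088, -0.095, -0.101, -0.106, -0.108, -0.107, -0.102, -0.093, -0.08, -0.08, -0.08]
0 .002 0 -.011 0 -.001 0; 0 -.005 0 -.013 0 -.001 0; .001 -.023 .001 -.006 0 -.001 0; .002 -.054 .001 .008 0 -.001 0; .004 -.098 .001 .028 0 -.001 0; .006 -.155 .002 .053 0 -.001 0; .009 -.222 .002 .081 0 -.001 0; .012 -.297 .002 .112 0 -.001 0; .015 -.374 .003 .139 0 -.001 0; .019 -.448 .003 .155 0 -.001 0; .022 -.519 .004 .17 0 -.001 0; .024 -.583 .004 .183 0 -.001 0; .027 -.636 .004 .191 0 -.001 0; .029 -.677 .005 .195 0 -.001 0; .03 -.705 .005 .193 0 -.001 0; .031 -.72 .005 .184 0 -.001 0; .031 -.723 .006 .167 0 -.001 0; .031 -.718 .006 .139 0 -.001 0; .031 -.718 .006 .139 0 -.001 0; .031 -.718 .006 .139 0 -.001 0
```

```bash
cat >> h.py <<'E'
def lean(c,piv,psi):
    u,v=proj(c,piv+[0,0,80])[0].astype(int); sl=np.s_[max(0,v-35):v+35,max(0,u-35):u+35]; D=soft(c)[sl]
    g=lambda t: ((mask(c,piv,psi,t)[sl]-D)**2).sum()
    t0=min(np.arange(-.55,.56,.1),key=g); t0=min(t0+np.arange(-.08,.081,.02),key=g)
    x=np.arange(-.05,.051,.0083); k=np.polyfit(x,[g(t0+a) for a in x],2); b=np.clip(-k[1]/2/k[0],-.05,.05)
    x=np.arange(-.05,.051,.0083); k=np.polyfit(x,[g(t0+b+a) for a in x],2); b+=np.clip(-k[1]/2/k[0],-.05,.05)
    return t0+b,g(t0+b)
E
python3 -c "
from ctl import *
L=json.load(open(LOG)); L['pend']=[]; L['piv']=[605.7,198.2,222.4]; json.dump(L,open(LOG,'w'))
step(3,8,win=.24)"
```

```text
m (9.8, np.float64(0.0381), np.float64(-0.0101), 63, 'top')
m (9.85, np.float64(0.039), np.float64(-0.0101), 62, 'top')
m (9.9, np.float64(0.0398), np.float64(-0.0101), 65, 'top')
t 9.95 state th 0.041 om -0.019 phi -0.010 s 0.97 dist 0.02 res [-2.8  4.1  0.7 -1.9] piv [605.7 198.1 222.5] pit -0.000 psi 0.133
end th 0.023 om -0.007 phis [-0.021, -0.027, -0.029, -0.031, -0.032, -0.033, -0.034, -0.034]
0 -.005 0 .023 0 -.001 0; 0 -.007 0 .034 0 -.001 0; 0 -.008 0 .038 0 -.001 0; 0 -.009 0 .041 0 -.001 0; 0 -.009 0 .044 0 -.001 0; 0 -.01 0 .046 0 -.001 0; 0 -.01 0 .048 0 -.001 0; 0 -.01 0 .048 0 -.001 0
```

```bash
python3 -c "
from ctl import *
L=json.load(open(LOG)); L['pend']=[]; L['s']=1.; json.dump(L,open(LOG,'w'))
seg(0,nmeas=3,nrows=8,lq=True)"
```

```text
t 10.1 th [0.0463 0.0478 0.0483] om 0.020 phi -0.0101 piv [605.7 198.1 222.5] fit 66 q 0.060 net torque /F: 1.65
pred end th 0.031 om -0.014 max acc 0.000 phis [-0.031, -0.044, -0.049, -0.05, -0.051, -0.051, -0.051, -0.051]
0 -.009 0 .042 0 -.001 0; 0 -.014 0 .067 0 -.001 0; 0 -.017 0 .078 0 -.001 0; 0 -.017 0 .08 0 -.001 0; 0 -.017 0 .081 0 -.001 0; 0 -.017 0 .082 0 -.001 0; 0 -.017 0 .082 0 -.001 0; 0 -.017 0 .081 0 -.001 0
```

Request:
drive_tool:
  series: "0 -.009 0 .042 0 0 0; 0 -.014 0 .067 0 0 0; 0 -.017 0 .078 0 0 0; 0 -.017 0 .08 0 0 0; 0 -.017 0 .081 0 0 0; 0 -.017 0 .082 0 0 0; 0 -.017 0 .082 0 0 0; 0 -.017 0 .081 0 0 0"

```text
time_s: 10.9
eef_pos: [478.7, 178.6, 171.5]
ee_rot: [0.002, -0.066, 0.997, -0.025]
force: [-0.2, 0.5, -5.2]
grip_width: 0.361
```

```bash
python3 -c "
from ctl import *
seg(0.2,nmeas=3,nrows=20,lq=True)"
```

```text
t 11.05 th [0.0455 0.0457 0.0457] om 0.002 phi -0.0506 piv [605.7 198.1 222.4] fit 61 q 0.096 net torque /F: -0.34
pred end th 0.020 om -0.007 max acc 0.147 phis [-0.045, -0.043, -0.045, -0.046, -0.049, -0.051, -0.054, -0.057, -0.06, -0.063, -0.064, -0.065, -0.064, -0.062, -0.058, -0.052, -0.043, -0.032, -0.037, -0.038]
0 .002 0 -.012 0 -.001 0; 0 -.005 0 -.014 0 -.001 0; .001 -.022 .001 -.011 0 -.001 0; .002 -.05 .003 -.009 0 -.001 0; .004 -.092 .005 -.004 0 -.001 0; .006 -.144 .007 .001 0 -.001 0; .009 -.207 .01 .007 0 -.001 0; .012 -.276 .014 .013 0 -.001 0; .015 -.348 .017 .019 0 -.001 0; .019 -.42 .021 .024 0 -.001 0; .022 -.488 .024 .028 0 -.001 0; .024 -.55 .028 .029 0 -.001 0; .027 -.601 .03 .028 0 -.001 0; .029 -.64 .032 .023 0 -.001 0; .03 -.667 .034 .015 0 -.001 0; .031 -.681 .035 .003 0 -.001 0; .031 -.684 .035 -.014 0 -.001 0; .031 -.68 .035 -.037 0 -.001 0; .031 -.682 .035 -.027 0 -.001 0; .031 -.682 .035 -.025 0 -.001 0
```

Request:
drive_tool:
  series: "0 .002 0 -.012 0 0 0; 0 -.005 0 -.014 0 0 0; .001 -.022 .001 -.011 0 0 0; .002 -.05 .003 -.009 0 0 0; .004 -.092 .005 -.004 0 0 0; .006 -.144 .007 .001 0 0 0; .009 -.207 .01 .007 0 0 0; .012 -.276 .014 .013 0 0 0; .015 -.348 .017 .019 0 0 0; .019 -.42 .021 .024 0 0 0; .022 -.488 .024 .028 0 0 0; .024 -.55 .028 .029 0 0 0; .027 -.601 .03 .028 0 0 0; .029 -.64 .032 .023 0 0 0; .03 -.667 .034 .015 0 0 0; .031 -.681 .035 .003 0 0 0; .031 -.684 .035 -.014 0 0 0; .031 -.68 .035 -.037 0 0 0; .031 -.682 .035 -.027 0 0 0; .031 -.682 .035 -.025 0 0 0"

```text
time_s: 13.05
eef_pos: [485.8, 96.9, 171.4]
ee_rot: [0.001, -0.066, 0.998, -0.019]
force: [-0.5, -0.3, -5.0]
grip_width: 0.357
```

```bash
python3 -c "
from ctl import *
seg(0.25,nmeas=3,nrows=20,lq=True)"
```

```text
t 13.2 th [0.058  0.0605 0.0602] om 0.022 phi -0.0382 piv [612.9 115.9 222.4] fit 55 q 0.100 net torque /F: 0.91
pred end th 0.022 om -0.003 max acc 0.147 phis [-0.044, -0.049, -0.052, -0.054, -0.057, -0.061, -0.064, -0.067, -0.07, -0.072, -0.073, -0.073, -0.072, -0.069, -0.064, -0.057, -0.048, -0.036, -0.04, -0.041]
0 -.005 0 .012 0 -.001 0; 0 -.014 0 .022 0 -.001 0; .001 -.032 .001 .027 0 -.001 0; .002 -.061 .002 .032 0 -.001 0; .004 -.103 .003 .038 0 -.001 0; .006 -.156 .005 .045 0 -.001 0; .009 -.218 .008 .052 0 -.001 0; .012 -.287 .01 .058 0 -.001 0; .015 -.359 .013 .064 0 -.001 0; .019 -.431 .016 .068 0 -.001 0; .022 -.5 .018 .07 0 -.001 0; .024 -.56 .02 .07 0 -.001 0; .027 -.611 .022 .067 0 -.001 0; .029 -.651 .024 .061 0 -.001 0; .03 -.677 .025 .052 0 -.001 0; .031 -.69 .026 .038 0 -.001 0; .031 -.693 .026 .019 0 -.001 0; .031 -.689 .026 -.005 0 -.001 0; .031 -.691 .026 .005 0 -.001 0; .031 -.691 .026 .006 0 -.001 0
```

```bash
python3 -c "
from ctl import *
L=json.load(open(LOG)); L['pend']=[]; L['s']=1.15; L['piv']=[612.96,115.76,222.4]; json.dump(L,open(LOG,'w'))
seg(0,nmeas=2,nrows=10,lq=True)"
```

```text
t 13.3 th [0.0612 0.0635] om 0.046 phi -0.0381 piv [612.9 115.9 222.4] fit 56 q 0.104 net torque /F: 1.95
pred end th 0.041 om -0.023 max acc 0.000 phis [-0.071, -0.089, -0.098, -0.1, -0.1, -0.098, -0.095, -0.092, -0.089, -0.086]
0 -.015 0 .065 0 -.001 0; 0 -.023 0 .103 0 -.001 0; 0 -.027 -.001 .12 0 -.001 0; 0 -.028 -.001 .124 0 -.001 0; 0 -.028 -.001 .123 0 -.001 0; 0 -.027 -.001 .12 0 -.001 0; 0 -.026 -.001 .114 0 -.001 0; 0 -.024 -.001 .108 0 -.001 0; 0 -.023 0 .102 0 -.001 0; 0 -.022 0 .095 0 -.001 0
```

Request:
drive_tool:
  series: "0 -.015 0 .065 0 0 0; 0 -.023 0 .103 0 0 0; 0 -.027 -.001 .12 0 0 0; 0 -.028 -.001 .124 0 0 0; 0 -.028 -.001 .123 0 0 0; 0 -.027 -.001 .12 0 0 0; 0 -.026 -.001 .114 0 0 0; 0 -.024 -.001 .108 0 0 0; 0 -.023 0 .102 0 0 0; 0 -.022 0 .095 0 0 0"

```text
time_s: 14.3
eef_pos: [486.2, 94.3, 171.5]
ee_rot: [0.003, -0.066, 0.997, -0.043]
force: [-0.3, 0.2, -6.0]
grip_width: 0.362
```

```bash
python3 -c "
from ctl import *
seg(0.25,nmeas=3,nrows=20,lq=True)"
```

```text
t 14.45 th [-0.0485 -0.0554 -0.0607] om -0.122 phi -0.0856 piv [613.  115.6 222.4] fit 70 q 0.019 net torque /F: -7.63
pred end th -0.026 om 0.034 max acc 0.147 phis [0.001, 0.061, 0.096, 0.112, 0.117, 0.115, 0.111, 0.104, 0.097, 0.089, 0.083, 0.077, 0.073, 0.071, 0.072, 0.075, 0.079, 0.086, 0.072, 0.062]
0 .036 -.002 -.172 0 -.001 0; 0 .055 -.004 -.293 0 -.001 0; .001 .053 -.005 -.363 0 -.001 0; .002 .032 -.004 -.396 0 -.001 0; .004 -.006 -.001 -.405 0 -.001 0; .006 -.058 .003 -.402 0 -.001 0; .009 -.121 .009 -.393 0 -.001 0; .012 -.191 .015 -.38 0 -.001 0; .015 -.265 .022 -.365 0 -.001 0; .019 -.339 .029 -.35 0 -.001 0; .022 -.41 .035 -.336 0 -.001 0; .024 -.473 .04 -.325 0 -.001 0; .027 -.526 .045 -.318 0 -.001 0; .029 -.567 .049 -.314 0 -.001 0; .03 -.595 .051 -.314 0 -.001 0; .031 -.61 .052 -.321 0 -.001 0; .031 -.615 .053 -.33 0 -.001 0; .031 -.613 .052 -.344 0 -.001 0; .031 -.619 .053 -.316 0 -.001 0; .031 -.623 .054 -.296 0 -.001 0
```

```bash
python3 -c "
from ctl import *
L=json.load(open(LOG)); L['pend']=[]; L['s']=1.; L['piv']=[612.96,115.76,222.4]; json.dump(L,open(LOG,'w'))
import ctl
# offline fit on data since 10.0
k=L['knots']; M=[m for m in L['meas'] if m[0]>9.99]; ts=[m[0] for m in M]; ys=np.array([m[1] for m in M]); t0=ts[0]
print(np.c_[ts,ys].round(3).tolist())
def res(x):
    ctl.F=x[4]*1e-4; ctl.D=x[5]*1e-3
    return np.r_[(propagate(k,t0,ts[-1],x[0],x[1],x[2],x[3]*1e-4,samp=ts)[2]-ys)/.003,(x[2]-1)/.1,x[3]/1,(x[4]-1.5)/.4,(x[5]-2.5)/.3]
best=None
for s0 in(.85,1,1.15):
  for d0 in(-1,0,1):
    f=least_squares(res,[ys[0],.02,s0,d0,1.5,2.5],diff_step=2e-3,max_nfev=60)
    if best is None or f.cost<best.cost: best=f
print(best.cost,best.x.round(3),(best.fun[:len(ys)]*3).round(1))
x=best.x; ctl.F=x[4]*1e-4; print(propagate(k,t0,14.45,*x[:3],x[3]*1e-4)[:2])
"
python3 -c "
from ctl import *
step(1,6,win=.3,r=.3)"
```

```text
[[10.0, 0.048], [10.05, 0.048], [10.9, 0.046], [10.95, 0.046], [11.0, 0.046], [13.05, 0.058], [13.1, 0.06], [13.15, 0.06], [13.2, 0.061], [13.25, 0.064], [14.3, -0.048], [14.35, -0.055], [14.4, -0.061]]
33.59642868396099 [ 0.05   0.039  1.081 -0.456  1.395  2.484] [ 1.8  3.3  7.4  7.2  7.2 -8.5 -9.7 -8.3 -8.3 -9.8  1.2 -0.6 -4.6]
(np.float64(-0.10600069009003707), np.float64(-0.24539788572604418))
m (14.45, np.float64(-0.0716), np.float64(-0.0856), 67, 'top')
t 14.5 state th -0.075 om -0.161 phi -0.086 s 1.00 dist 0.00 res [-0.5  0.8 -0.1 -0.2] piv [612.9 115.6 222.3] pit -0.000 psi 0.133
end th -0.076 om 0.065 phis [-0.016, 0.037, 0.07, 0.09, 0.099, 0.101]
0 .03 -.002 -.14 0 -.001 0; 0 .052 -.004 -.245 0 -.001 0; 0 .066 -.006 -.311 0 -.001 0; 0 .075 -.007 -.35 0 -.001 0; 0 .078 -.008 -.369 0 -.001 0; 0 .079 -.008 -.372 0 -.001 0
```

Request:
drive_tool:
  series: "0 .03 -.002 -.14 0 0 0; 0 .052 -.004 -.245 0 0 0; 0 .066 -.006 -.311 0 0 0; 0 .075 -.007 -.35 0 0 0; 0 .078 -.008 -.369 0 0 0; 0 .079 -.008 -.372 0 0 0"

```text
time_s: 15.1
eef_pos: [484.9, 103.6, 171.7]
ee_rot: [-0.003, -0.066, 0.997, 0.05]
force: [-0.6, -0.8, -4.3]
grip_width: 0.362
```

```bash
python3 -c "
from ctl import *
step(3,6,win=.9,r=.3)"
```

```text
m (15.1, np.float64(-0.027), np.float64(0.1001), 72, 'top')
m (15.15, np.float64(-0.0177), np.float64(0.1), 72, 'top')
m (15.2, np.float64(-0.0051), np.float64(0.0999), 68, 'top')
t 15.25 state th 0.003 om 0.159 phi 0.100 s 0.99 dist 0.22 res [-2.3  2.4  3.   1.2 -3.8] piv [612.9 115.8 222.4] pit -0.000 psi 0.133
end th 0.025 om -0.026 phis [0.054, 0.021, -0.001, -0.015, -0.023, -0.026]
0 -.02 0 .092 0 0 0; 0 -.034 -.001 .157 0 0 0; 0 -.043 -.002 .201 0 0 0; 0 -.049 -.003 .229 0 0 0; 0 -.053 -.003 .245 0 0 0; 0 -.054 -.003 .252 0 0 0
```

Request:
drive_tool:
  series: "0 -.02 0 .092 0 0 0; 0 -.034 -.001 .157 0 0 0; 0 -.043 -.002 .201 0 0 0; 0 -.049 -.003 .229 0 0 0; 0 -.053 -.003 .245 0 0 0; 0 -.054 -.003 .252 0 0 0"

```text
time_s: 15.85
eef_pos: [485.7, 97.4, 171.4]
ee_rot: [0.001, -0.067, 0.998, -0.013]
force: [0.5, -0.3, -5.0]
grip_width: 0.36
```

```bash
python3 -c "
from ctl import *
step(3,6,win=1.7,r=.4)"
```

```text
m (15.85, np.float64(0.0425), np.float64(-0.0262), 58, 'top')
m (15.9, np.float64(0.0424), np.float64(-0.0262), 58, 'top')
m (15.95, np.float64(0.0426), np.float64(-0.0259), 58, 'top')
t 16.0 state th 0.048 om 0.017 phi -0.026 s 0.97 dist 1.09 res [ 2.1 -2.  -1.3 -0.4  0.3] piv [612.9 115.7 222.4] pit -0.000 psi 0.133
end th 0.040 om -0.009 phis [-0.04, -0.049, -0.053, -0.054, -0.056, -0.057]
0 -.006 0 .029 0 0 0; 0 -.01 0 .046 0 0 0; 0 -.012 0 .055 0 0 0; 0 -.012 0 .057 0 0 0; 0 -.013 0 .06 0 0 0; 0 -.013 0 .062 0 0 0
```

```bash
python3 - <<'E'
t=open("ctl.py").read()
t=t.replace("rows=[]; base=p\n","rows=[]; base=p; ff=0.\n")
t=t.replace("p2=float(base-.197*L[\"s\"]*acc[i]);","ff+=.1*(-.197*L[\"s\"]*acc[i]-ff)/.37; p2=float(base+ff);")
t=t.replace("np.clip(eq-base,-.008,.008)","np.clip(eq-base,-.004,.004)")
open("ctl.py","w").write(t)
E
python3 -c "
from ctl import *
L=json.load(open(LOG)); L['pend']=[]; L['s']=1.; json.dump(L,open(LOG,'w'))
seg(.25,nmeas=2,nm=19,lean_gain=.2)"
```

```text
t 16.1 th [0.0469 0.0468] om -0.002 phi -0.0258 piv [612.9 115.7 222.4] fit 57 q 0.073 net torque /F: 0.82
pred end th -0.029 om -0.086 max acc 0.132 phis [-0.027, -0.026, -0.026, -0.026, -0.028, -0.031, -0.035, -0.037, -0.04, -0.045, -0.05, -0.055, -0.061, -0.065, -0.069, -0.072, -0.072, -0.07, -0.066, -0.062]
0 -.001 0 .002 0 -.001 0; 0 -.007 0 .001 0 -.001 0; .001 -.021 0 0 0 -.001 0; .002 -.045 .001 0 0 -.001 0; .003 -.082 .002 .004 0 -.001 0; .006 -.129 .003 .01 0 -.001 0; .008 -.185 .004 .018 0 -.001 0; .011 -.248 .006 .022 0 -.001 0; .014 -.316 .007 .029 0 -.001 0; .017 -.386 .009 .038 0 -.001 0; .02 -.454 .011 .048 0 -.001 0; .023 -.519 .012 .059 0 -.001 0; .025 -.576 .014 .07 0 -.001 0; .027 -.624 .015 .079 0 -.001 0; .029 -.661 .016 .087 0 -.001 0; .03 -.687 .016 .091 0 -.001 0; .031 -.701 .017 .092 0 -.001 0; .031 -.706 .017 .089 0 -.001 0; .031 -.705 .017 .08 0 -.001 0; .031 -.704 .017 .073 0 -.001 0
```

```bash
python3 -c "
from ctl import *
def reset():
    L=json.load(open(LOG)); L['pend']=[]; L['piv']=[612.96,115.76,222.4]; json.dump(L,open(LOG,'w'))
reset(); seg(.25,nmeas=2,nm=19,lean_gain=0.)
reset(); seg(.25,nmeas=2,nm=19,lq=True)"
```

```text
t 16.2 th [0.046 0.046] om 0.000 phi -0.0260 piv [612.9 115.7 222.4] fit 58 q 0.072 net torque /F: 0.79
pred end th 0.007 om -0.030 max acc 0.132 phis [-0.027, -0.026, -0.026, -0.026, -0.025, -0.024, -0.025, -0.027, -0.03, -0.035, -0.04, -0.045, -0.051, -0.055, -0.059, -0.062, -0.062, -0.06, -0.056, -0.052]
0 -.001 0 .002 0 0 0; 0 -.007 0 .001 0 0 0; .001 -.021 0 0 0 0 0; .002 -.045 .001 0 0 0 0; .003 -.08 .002 -.002 0 0 0; .006 -.126 .003 -.004 0 0 0; .008 -.181 .004 -.002 0 0 0; .011 -.244 .006 .002 0 0 0; .014 -.312 .008 .009 0 0 0; .017 -.382 .009 .018 0 0 0; .02 -.45 .011 .028 0 0 0; .023 -.515 .013 .039 0 0 0; .025 -.572 .014 .049 0 0 0; .027 -.62 .015 .059 0 0 0; .029 -.657 .016 .066 0 0 0; .03 -.682 .017 .071 0 0 0; .031 -.697 .017 .072 0 0 0; .031 -.702 .017 .069 0 0 0; .031 -.701 .017 .059 0 0 0; .031 -.7 .017 .053 0 0 0
t 16.3 th [0.0466 0.0468] om 0.004 phi -0.0260 piv [612.9 115.7 222.4] fit 57 q 0.073 net torque /F: 0.83
pred end th 0.019 om 0.005 max acc 0.132 phis [-0.037, -0.04, -0.039, -0.038, -0.037, -0.037, -0.038, -0.04, -0.042, -0.044, -0.047, -0.049, -0.051, -0.052, -0.053, -0.053, -0.053, -0.05, -0.046, -0.043]
0 -.005 0 .022 0 0 0; 0 -.013 0 .028 0 0 0; .001 -.026 0 .026 0 0 0; .002 -.051 .001 .024 0 0 0; .003 -.086 .002 .022 0 0 0; .005 -.132 .003 .022 0 0 0; .008 -.187 .004 .024 0 0 0; .011 -.25 .006 .028 0 0 0; .014 -.317 .008 .032 0 0 0; .017 -.386 .01 .037 0 0 0; .02 -.453 .011 .042 0 0 0; .023 -.516 .013 .046 0 0 0; .025 -.572 .014 .05 0 0 0; .027 -.618 .015 .052 0 0 0; .029 -.654 .016 .054 0 0 0; .03 -.679 .017 .055 0 0 0; .031 -.693 .017 .053 0 0 0; .031 -.698 .018 .049 0 0 0; .031 -.697 .018 .04 0 0 0; .031 -.696 .018 .034 0 0 0
```

The last plan (LQR) is smooth, so I'm executing it.

Request:
drive_tool:
  series: "0 -.005 0 .022 0 0 0; 0 -.013 0 .028 0 0 0; .001 -.026 0 .026 0 0 0; .002 -.051 .001 .024 0 0 0; .003 -.086 .002 .022 0 0 0; .005 -.132 .003 .022 0 0 0; .008 -.187 .004 .024 0 0 0; .011 -.25 .006 .028 0 0 0; .014 -.317 .008 .032 0 0 0; .017 -.386 .01 .037 0 0 0; .02 -.453 .011 .042 0 0 0; .023 -.516 .013 .046 0 0 0; .025 -.572 .014 .05 0 0 0; .027 -.618 .015 .052 0 0 0; .029 -.654 .016 .054 0 0 0; .03 -.679 .017 .055 0 0 0; .031 -.693 .017 .053 0 0 0; .031 -.698 .018 .049 0 0 0; .031 -.697 .018 .04 0 0 0; .031 -.696 .018 .034 0 0 0"

```text
time_s: 18.3
eef_pos: [493.1, 14.2, 171.4]
ee_rot: [0.001, -0.067, 0.998, -0.021]
force: [0.0, 0.2, -4.8]
grip_width: 0.362
```

```bash
python3 -c "
from ctl import *
step(3,6,win=2.6,r=.4)"
```

```text
m (18.3, np.float64(0.0191), np.float64(-0.0426), 80, 'top')
m (18.35, np.float64(0.0215), np.float64(-0.0426), 81, 'top')
m (18.4, np.float64(0.0224), np.float64(-0.0428), 86, 'top')
t 18.45 state th 0.020 om 0.001 phi -0.043 s 1.00 dist 0.00 res [ 0.8  0.7 -3.3 -5.6 -6.4] piv [620.2  33.3 222.4] pit -0.000 psi 0.133
end th 0.022 om 0.003 phis [-0.041, -0.04, -0.04, -0.04, -0.04, -0.04]
0 0 0 -.003 .001 0 0; 0 .001 0 -.005 .001 0 0; 0 .001 0 -.006 .001 0 0; 0 .001 0 -.007 .001 0 0; 0 .001 0 -.007 .001 0 0; 0 .001 0 -.007 .001 0 0
```

```bash
python3 -c "
from ctl import *
L=json.load(open(LOG)); L['pend']=[]; json.dump(L,open(LOG,'w')); print(L['piv'],L['s'])
seg(1/3,nmeas=2,nm=19,lq=True)"
```

```text
[620.22, 33.32000000000001, 222.4] 1.0000000638077111
t 18.55 th [0.0263 0.0262] om -0.002 phi -0.0430 piv [620.2  33.3 222.4] fit 83 q 0.069 net torque /F: -0.84
pred end th 0.014 om 0.010 max acc 0.132 phis [-0.041, -0.037, -0.033, -0.03, -0.028, -0.028, -0.028, -0.03, -0.032, -0.033, -0.035, -0.037, -0.039, -0.04, -0.041, -0.042, -0.041, -0.039, -0.035, -0.033]
0 0 0 -.005 0 0 0; 0 -.004 0 -.012 0 0 0; .001 -.017 0 -.02 0 0 0; .002 -.04 .001 -.026 0 0 0; .004 -.075 .003 -.03 0 0 0; .006 -.121 .005 -.031 0 0 0; .008 -.176 .007 -.029 0 0 0; .011 -.238 .01 -.027 0 0 0; .014 -.306 .013 -.023 0 0 0; .017 -.374 .016 -.02 0 0 0; .02 -.441 .019 -.016 0 0 0; .023 -.504 .021 -.011 0 0 0; .025 -.56 .024 -.008 0 0 0; .027 -.606 .026 -.005 0 0 0; .029 -.642 .027 -.003 0 0 0; .03 -.667 .028 -.003 0 0 0; .031 -.681 .029 -.004 0 0 0; .031 -.686 .029 -.008 0 0 0; .031 -.685 .029 -.016 0 0 0; .031 -.684 .029 -.02 0 0 0
```

Request:
drive_tool:
  series: "0 0 0 -.005 0 0 0; 0 -.004 0 -.012 0 0 0; .001 -.017 0 -.02 0 0 0; .002 -.04 .001 -.026 0 0 0; .004 -.075 .003 -.03 0 0 0; .006 -.121 .005 -.031 0 0 0; .008 -.176 .007 -.029 0 0 0; .011 -.238 .01 -.027 0 0 0; .014 -.306 .013 -.023 0 0 0; .017 -.374 .016 -.02 0 0 0; .02 -.441 .019 -.016 0 0 0; .023 -.504 .021 -.011 0 0 0; .025 -.56 .024 -.008 0 0 0; .027 -.606 .026 -.005 0 0 0; .029 -.642 .027 -.003 0 0 0; .03 -.667 .028 -.003 0 0 0; .031 -.681 .029 -.004 0 0 0; .031 -.686 .029 -.008 0 0 0; .031 -.685 .029 -.016 0 0 0; .031 -.684 .029 -.02 0 0 0"

```text
time_s: 20.55
eef_pos: [500.4, -67.7, 171.5]
ee_rot: [0.001, -0.067, 0.998, -0.016]
force: [0.8, 0.1, -4.8]
grip_width: 0.362
```

```bash
python3 -c "
from ctl import *
seg(1/2,nmeas=3,nm=19,lq=True)"
```

```text
t 20.7 th [0.0288 0.0284 0.0283] om -0.005 phi -0.0330 piv [627.5 -49.  222.4] fit 109 q 0.061 net torque /F: -0.30
pred end th 0.013 om 0.010 max acc 0.132 phis [-0.033, -0.031, -0.029, -0.027, -0.026, -0.026, -0.027, -0.028, -0.03, -0.032, -0.034, -0.036, -0.038, -0.039, -0.04, -0.041, -0.04, -0.038, -0.034, -0.032]
0 -.002 0 .001 0 0 0; .001 -.007 0 -.003 0 0 0; .001 -.02 .001 -.008 0 0 0; .002 -.044 .002 -.012 0 0 0; .004 -.079 .003 -.014 0 0 0; .006 -.125 .004 -.014 0 0 0; .009 -.181 .006 -.011 0 0 0; .011 -.243 .008 -.01 0 0 0; .014 -.31 .01 -.006 0 0 0; .017 -.379 .013 -.002 0 0 0; .02 -.446 .015 .002 0 0 0; .023 -.509 .017 .006 0 0 0; .026 -.565 .019 .01 0 0 0; .028 -.611 .02 .013 0 0 0; .029 -.647 .021 .015 0 0 0; .031 -.672 .022 .015 0 0 0; .031 -.686 .023 .014 0 0 0; .032 -.691 .023 .01 0 0 0; .032 -.69 .023 .003 0 0 0; .032 -.689 .023 -.001 0 0 0
```

Stuck at 0.028 rad, so I'm running the next segment.

Request:
drive_tool:
  series: "0 -.002 0 .001 0 0 0; .001 -.007 0 -.003 0 0 0; .001 -.02 .001 -.008 0 0 0; .002 -.044 .002 -.012 0 0 0; .004 -.079 .003 -.014 0 0 0; .006 -.125 .004 -.014 0 0 0; .009 -.181 .006 -.011 0 0 0; .011 -.243 .008 -.01 0 0 0; .014 -.31 .01 -.006 0 0 0; .017 -.379 .013 -.002 0 0 0; .02 -.446 .015 .002 0 0 0; .023 -.509 .017 .006 0 0 0; .026 -.565 .019 .01 0 0 0; .028 -.611 .02 .013 0 0 0; .029 -.647 .021 .015 0 0 0; .031 -.672 .022 .015 0 0 0; .031 -.686 .023 .014 0 0 0; .032 -.691 .023 .01 0 0 0; .032 -.69 .023 .003 0 0 0; .032 -.689 .023 -.001 0 0 0"

```text
time_s: 22.7
eef_pos: [507.5, -150.1, 171.4]
ee_rot: [0.001, -0.067, 0.998, -0.016]
force: [-0.1, -0.1, -4.8]
grip_width: 0.358
```

```bash
python3 -c "
from ctl import *
seg(1,nmeas=3,nm=19,lq=True)
c=eyes.capture('side'); s,piv,psi,pit,phi=pose(); print(lean(c,piv,psi))
L=json.load(open(LOG)); t=c['frame'][120:260,170:370]; cv2.imwrite('pics/s5.png',cv2.resize(t,(800,560),interpolation=cv2.INTER_CUBIC)[...,::-1])
"
```

```text
t 22.85 th [0.0173 0.0173 0.016 ] om -0.013 phi -0.0324 piv [ 634.7 -131.4  222.4] fit 68 q 0.048 net torque /F: -0.81
pred end th 0.006 om 0.013 max acc 0.132 phis [-0.026, -0.021, -0.016, -0.013, -0.011, -0.012, -0.012, -0.014, -0.015, -0.017, -0.018, -0.021, -0.022, -0.024, -0.025, -0.025, -0.024, -0.023, -0.019, -0.018]
0 .001 0 -.012 0 0 0; 0 -.003 0 -.024 0 0 0; .001 -.015 .001 -.033 0 0 0; .002 -.038 .002 -.04 0 0 0; .003 -.073 .003 -.042 0 0 0; .005 -.119 .004 -.042 0 0 0; .008 -.174 .006 -.041 0 0 0; .011 -.237 .008 -.037 0 0 0; .014 -.304 .01 -.036 0 0 0; .017 -.373 .012 -.031 0 0 0; .02 -.44 .014 -.028 0 0 0; .023 -.503 .017 -.023 0 0 0; .025 -.558 .018 -.02 0 0 0; .027 -.605 .02 -.018 0 0 0; .029 -.641 .021 -.016 0 0 0; .03 -.665 .022 -.015 0 0 0; .031 -.679 .022 -.016 0 0 0; .031 -.685 .022 -.02 0 0 0; .031 -.684 .022 -.026 0 0 0; .031 -.684 .022 -.028 0 0 0
(np.float64(0.020888905979405976), np.float64(281.0051569108035))
```

View pics/s5.png

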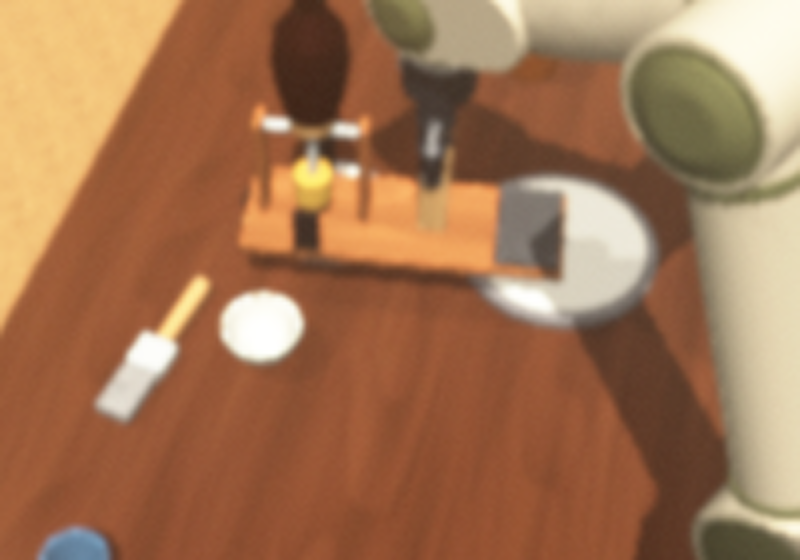

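Holder level in the hand with the vase upright, the top of the vase at about (308,50) in the crop. The bowl at (262,327) and brush at (150,345) look undisturbed. Side-view lean is 0.021. Now the final segment onto the panel.

Request:
drive_tool:
  series: "0 .001 0 -.012 0 0 0; 0 -.003 0 -.024 0 0 0; .001 -.015 .001 -.033 0 0 0; .002 -.038 .002 -.04 0 0 0; .003 -.073 .003 -.042 0 0 0; .005 -.119 .004 -.042 0 0 0; .008 -.174 .006 -.041 0 0 0; .011 -.237 .008 -.037 0 0 0; .014 -.304 .01 -.036 0 0 0; .017 -.373 .012 -.031 0 0 0; .02 -.44 .014 -.028 0 0 0; .023 -.503 .017 -.023 0 0 0; .025 -.558 .018 -.02 0 0 0; .027 -.605 .02 -.018 0 0 0; .029 -.641 .021 -.016 0 0 0; .03 -.665 .022 -.015 0 0 0; .031 -.679 .022 -.016 0 0 0; .031 -.685 .022 -.02 0 0 0; .031 -.684 .022 -.026 0 0 0; .031 -.684 .022 -.028 0 0 0"

```text
time_s: 24.9
eef_pos: [514.8, -231.9, 171.5]
ee_rot: [0.001, -0.067, 0.998, -0.009]
force: [-0.0, 0.4, -5.4]
grip_width: 0.36
```

```bash
python3 -c "
from ctl import *
seg(0,nmeas=4,nrows=8,lean_gain=0)
c=eyes.capture('top'); s,piv,psi,pit,phi=pose(); l=lean(c,piv,psi); m=_mask(c,piv,psi,l[0]) if 0 else mask(c,piv,psi,l[0]); f=c['frame'].copy()
f[cv2.Canny((m*255).astype(np.uint8),100,200)>0]=[0,255,0]
q=proj(c,[642,-214,11.5])[0].astype(int); f[q[1],q[0]]=[255,0,0]
t=f[130:260,260:390]; cv2.imwrite('pics/t6.png',cv2.resize(t,(600,600),interpolation=0)[...,::-1])
"
```

```text
t 25.1 th [0.0469 0.0481 0.0481 0.0491] om 0.013 phi -0.0184 piv [ 642.  -213.9  222.5] fit 41 q 0.068 net torque /F: 1.28
pred end th 0.040 om -0.028 max acc 0.000 phis [-0.022, -0.026, -0.03, -0.034, -0.038, -0.042, -0.046, -0.047]
0 -.002 0 .008 0 0 0; 0 -.004 0 .016 0 0 0; 0 -.005 0 .024 0 0 0; 0 -.007 0 .032 0 0 0; 0 -.009 0 .04 0 0 0; 0 -.01 0 .048 0 0 0; 0 -.012 0 .056 0 0 0; 0 -.012 0 .057 0 0 0
```

View pics/t6.png

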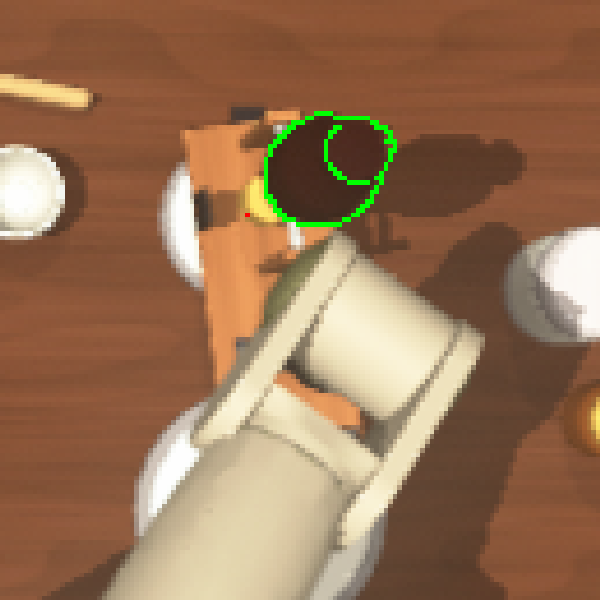

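Vase overlay fits, and the panel centre (red dot, crop (247,215)) lies at the pivot's projected location. The jar and tin on the right look untouched. Trimming the roll to the balance angle.

Request:
drive_tool:
  series: "0 -.002 0 .01 0 0 0; 0 -.004 0 .02 0 0 0; 0 -.006 0 .03 0 0 0; 0 -.008 0 .04 0 0 0; 0 -.01 0 .048 0 0 0; 0 -.012 0 .056 0 0 0; 0 -.012 0 .058 0 0 0; 0 -.012 0 .058 0 0 0"

```text
time_s: 25.95
eef_pos: [515.0, -233.4, 171.5]
ee_rot: [0.002, -0.067, 0.997, -0.024]
force: [-0.6, -0.8, -4.6]
grip_width: 0.36
```

```bash
python3 -c "
from ctl import *
seg(0,nmeas=4,nrows=8,lean_gain=0)"
```

```text
t 26.15 th [0.0268 0.0256 0.0233 0.0213] om -0.038 phi -0.0475 piv [ 642.  -213.9  222.5] fit 44 q 0.067 net torque /F: -1.32
pred end th 0.014 om 0.006 max acc 0.000 phis [-0.043, -0.039, -0.035, -0.031, -0.027, -0.023, -0.019, -0.018]
0 .002 0 -.009 0 0 0; 0 .003 0 -.017 0 0 0; 0 .005 0 -.025 0 0 0; 0 .007 0 -.033 0 0 0; 0 .009 0 -.041 0 0 0; 0 .01 0 -.049 0 0 0; 0 .012 0 -.057 0 0 0; 0 .012 0 -.058 0 0 0
```

Request:
drive_tool:
  series: "0 .002 0 -.012 0 0 0; 0 .004 0 -.022 0 0 0; 0 .006 0 -.03 0 0 0; 0 .008 0 -.038 0 0 0; 0 .01 0 -.045 0 0 0; 0 .011 0 -.052 0 0 0; 0 .012 0 -.058 0 0 0; 0 .012 0 -.06 0 0 0"

```text
time_s: 26.95
eef_pos: [514.8, -232.0, 171.4]
ee_rot: [0.001, -0.067, 0.998, -0.009]
force: [0.2, -0.2, -4.9]
grip_width: 0.359
```

```bash
python3 -c "
from ctl import *
L=json.load(open(LOG)); L['pend'][-1][1]=-.0175; json.dump(L,open(LOG,'w'))
seg(0,nmeas=4,nrows=8,lean_gain=0)"
```

```text
t 27.15 th [0.0231 0.0239 0.0238 0.0236] om 0.003 phi -0.0175 piv [ 642.  -214.   222.4] fit 42 q 0.041 net torque /F: 0.23
pred end th 0.021 om -0.003 max acc 0.000 phis [-0.022, -0.023, -0.023, -0.023, -0.023, -0.023, -0.023, -0.023]
0 -.001 0 .008 0 0 0; 0 -.002 0 .01 0 0 0; 0 -.002 0 .01 0 0 0; 0 -.002 0 .01 0 0 0; 0 -.002 0 .01 0 0 0; 0 -.002 0 .01 0 0 0; 0 -.002 0 .01 0 0 0; 0 -.002 0 .01 0 0 0
```

Friction now holds the vase still at 0.024 rad, close to equilibrium. Holding.

Request:
drive_tool:
  series: "0 0 0 0 0 0 0; 0 0 0 0 0 0 0; 0 0 0 0 0 0 0; 0 0 0 0 0 0 0; 0 0 0 0 0 0 0; 0 0 0 0 0 0 0; 0 0 0 0 0 0 0; 0 0 0 0 0 0 0; 0 0 0 0 0 0 0; 0 0 0 0 0 0 0; 0 0 0 0 0 0 0; 0 0 0 0 0 0 0"

```text
time_s: 28.35
eef_pos: [514.8, -232.0, 171.4]
ee_rot: [0.001, -0.067, 0.998, -0.009]
force: [-0.6, -0.1, -4.4]
grip_width: 0.362
```

```bash
python3 -c "
from ctl import *
L=json.load(open(LOG)); L['pend']=[]; json.dump(L,open(LOG,'w'))
seg(0,nmeas=3,nrows=8,lean_gain=0)"
```

```text
t 28.5 th [0.0243 0.0241 0.0248] om 0.005 phi -0.0174 piv [ 642.  -214.   222.4] fit 43 q 0.042 net torque /F: 0.27
pred end th 0.021 om -0.003 max acc 0.000 phis [-0.022, -0.023, -0.023, -0.023, -0.023, -0.023, -0.023, -0.023]
0 -.001 0 .008 0 0 0; 0 -.002 0 .012 0 0 0; 0 -.002 0 .012 0 0 0; 0 -.002 0 .012 0 0 0; 0 -.002 0 .012 0 0 0; 0 -.002 0 .012 0 0 0; 0 -.002 0 .012 0 0 0; 0 -.002 0 .012 0 0 0
```

Not moving. Three more holds of 2 s each, checking between them.

Request:
drive_tool:
  series: "0 0 0 0 0 0 0; 0 0 0 0 0 0 0; 0 0 0 0 0 0 0; 0 0 0 0 0 0 0; 0 0 0 0 0 0 0; 0 0 0 0 0 0 0; 0 0 0 0 0 0 0; 0 0 0 0 0 0 0; 0 0 0 0 0 0 0; 0 0 0 0 0 0 0; 0 0 0 0 0 0 0; 0 0 0 0 0 0 0; 0 0 0 0 0 0 0; 0 0 0 0 0 0 0; 0 0 0 0 0 0 0; 0 0 0 0 0 0 0; 0 0 0 0 0 0 0; 0 0 0 0 0 0 0; 0 0 0 0 0 0 0; 0 0 0 0 0 0 0"

```text
time_s: 30.5
eef_pos: [514.8, -232.0, 171.4]
ee_rot: [0.001, -0.067, 0.998, -0.009]
force: [0.2, -0.5, -5.4]
grip_width: 0.362
```

```bash
python3 -c "
from ctl import *
L=json.load(open(LOG)); L['pend']=[]; json.dump(L,open(LOG,'w'))
seg(0,nmeas=3,nrows=8,lean_gain=0)"
```

```text
t 30.65 th [0.0248 0.0235 0.0249] om 0.001 phi -0.0175 piv [ 642.  -214.   222.4] fit 43 q 0.042 net torque /F: 0.25
pred end th 0.020 om -0.003 max acc 0.000 phis [-0.022, -0.023, -0.023, -0.023, -0.023, -0.023, -0.023, -0.023]
0 -.001 0 .008 0 0 0; 0 -.002 0 .011 0 0 0; 0 -.002 0 .011 0 0 0; 0 -.002 0 .011 0 0 0; 0 -.002 0 .011 0 0 0; 0 -.002 0 .011 0 0 0; 0 -.002 0 .011 0 0 0; 0 -.002 0 .011 0 0 0
```

Request:
drive_tool:
  series: "0 0 0 0 0 0 0; 0 0 0 0 0 0 0; 0 0 0 0 0 0 0; 0 0 0 0 0 0 0; 0 0 0 0 0 0 0; 0 0 0 0 0 0 0; 0 0 0 0 0 0 0; 0 0 0 0 0 0 0; 0 0 0 0 0 0 0; 0 0 0 0 0 0 0; 0 0 0 0 0 0 0; 0 0 0 0 0 0 0; 0 0 0 0 0 0 0; 0 0 0 0 0 0 0; 0 0 0 0 0 0 0; 0 0 0 0 0 0 0; 0 0 0 0 0 0 0; 0 0 0 0 0 0 0; 0 0 0 0 0 0 0; 0 0 0 0 0 0 0"

```text
time_s: 32.65
eef_pos: [514.8, -232.0, 171.4]
ee_rot: [0.001, -0.067, 0.998, -0.009]
force: [0.0, -0.2, -5.6]
grip_width: 0.356
```

Request:
drive_tool:
  series: "0 0 0 0 0 0 0; 0 0 0 0 0 0 0; 0 0 0 0 0 0 0; 0 0 0 0 0 0 0; 0 0 0 0 0 0 0; 0 0 0 0 0 0 0; 0 0 0 0 0 0 0; 0 0 0 0 0 0 0; 0 0 0 0 0 0 0; 0 0 0 0 0 0 0; 0 0 0 0 0 0 0; 0 0 0 0 0 0 0; 0 0 0 0 0 0 0; 0 0 0 0 0 0 0; 0 0 0 0 0 0 0; 0 0 0 0 0 0 0; 0 0 0 0 0 0 0; 0 0 0 0 0 0 0; 0 0 0 0 0 0 0; 0 0 0 0 0 0 0"

```text
time_s: 34.65
eef_pos: [514.8, -232.0, 171.4]
ee_rot: [0.001, -0.067, 0.998, -0.009]
force: [-0.7, -0.7, -4.6]
grip_width: 0.363
```

```bash
python3 -c "
from ctl import *
L=json.load(open(LOG)); L['pend']=[]; json.dump(L,open(LOG,'w'))
seg(0,nmeas=3,nrows=2,lean_gain=0); print(measure(('side',)))
c=eyes.capture('side'); print([(n,np.round(d['rect']),round(d['confidence'],2)) for n in('panel','bowl','cup','brush') for d in nets.spot_in(n,c)[:1]])"
```

```text
t 34.8 th [0.025  0.0246 0.0233] om -0.017 phi -0.0175 piv [ 642.  -214.   222.4] fit 42 q 0.040 net torque /F: 0.17
pred end th 0.018 om -0.017 max acc 0.000 phis [-0.021, -0.021]
0 -.001 0 .008 0 0 0; 0 -.001 0 .008 0 0 0
[(34.8, np.float64(-0.0193), np.float64(-0.0175), 183, 'side')]
[('panel', array([233., 170., 269., 182.]), 0.92), ('bowl', array([226., 193., 247., 208.]), 0.57), ('cup', array([181., 252., 195., 271.]), 0.5), ('brush', array([195., 188., 220., 226.]), 0.5)]
```

```bash
python3 -c "
from rig import ctrl,telemetry
print(ctrl.finish_job(),telemetry.sense()['time_s'])"
```

```text
the job is handed in; nothing more can be done
the job is handed in; nothing more can be done
```

The job was handed in at about 35 s with the vase standing upright over the smaller (160 mm) light panel. No verdict was reported.

**What I did:** I gripped the post at 120 N, lifted the holder about 82 mm and tilted the base about the pin to bring the vase off its stop. I balanced it from the top-camera view, then carried it to the panel in gentle stop-and-go steps. I held it there for about 10 s from 24.9 s.

**Last checks:**
- **Lean:** 0.024 rad in the top view, unchanged from 27 s to 34.8 s, so it was held still by friction close to its balance angle.
- **Position:** the pivot computed at (642, -214) mm, matching the panel centre I measured. The underside is about 82 mm above the bench, and the gripper still carried about 5 N.
- **Other things:** I did not re-measure the bowl, brush, cup, jar and tin. Pictures taken late in the carry and on arrival at the panel showed those in view still in their places. Flask and spatula I did not re-check.

**Checks that disagreed:**
- **Side camera:** its last lean reading was -0.019 rad against +0.024 in the top view. The side fit was always rougher, and both are well inside the 0.13 rad limit.
- **Partway through the carry:** at about 14.5 s I over-corrected and the vase swung to about -0.08 rad before I brought it back. Readings were sparse at that point.

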